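# Hang a clock's leader and pendulum on the test stand

## Task

Take the brass leader from the pendulum rack and hang its hook on the suspension pin of the clock on the test stand, let go of it, then hang the brass-bobbed pendulum by its hook in the loop at the leader's lower end, and leave both hanging quietly. The suspension is delicate: feel each hook come to rest before you let go, and neither press down on it nor let anything drop onto it. Leave the spare pendulum and the other things on the bench where they are.

Things in the scene. Friction and masses are not known exactly. Their poses are not given: they have to be found in the camera images.
- suspension_pin (a point): Centre of the fixed suspension pin of the clock on the test stand: steel, 5 mm diameter, level along this point's y axis, 350 mm above the bench, bridging two 4 mm brass cheeks 16 mm apart inside. x points away from the robot. Free space above and in front (-x) of it; the cock plate that carries the cheeks begins 45 mm behind the pin.
- leader_grip (a point): Leader (brass, about 0.1 kg, hanging upright): point on its bar, 10 mm wide (y) x 5 mm (x), 90 mm below leader_hook, clear 60 mm up and 13 mm down; z up. Below it a closed steel wire loop in the y-z plane, 22 wide, 32 high inside, wire 5 mm, bottom level. A screw sets its height: top of its bottom wire 51.5 to 65.5 mm (middle 58.5) below this point, not measured; it does not shift in use.
- leader_hook (a point): Inner apex of the leader's top hook: bears on the rod, 2.7 mm above the axis of a 5 mm rod. Strip 8 mm wide (y), 4 mm thick, an inverted V 13 mm open inside, top 4.3 mm above this point; tip on the +x side ending 7 mm below it; stem on the -x side, straight for 16 mm, then jogging back in 10 mm to the bar below the apex. So it slips on or off a rod from -x when 8 to 15 mm above its seat.
- pendulum_grip (a point): Pendulum, 0.25 to 0.42 kg, hanging upright: point on its dark wooden rod, 10 mm wide (y) x 6 mm thick (x), 106 mm straight below pendulum_hook, clear 65 mm up and 18 mm down; z up. Brass lens-shaped bob, 50 mm across, 18 mm thick in x, centred 43 mm below this point; whole pendulum ends 73 mm below it.
- pendulum_hook (a point): Inner apex of the pendulum's top hook, like the leader's (strip 8 mm wide, stem on -x, tip on +x ending 7 mm below this point, 13 mm open inside, top 4.3 mm above) but with a longer stem, straight for 28 mm: it slips on or off a rod from -x when 8 to 26 mm above its seat. Bearing on a 5 mm rod or wire, it is 2.7 mm above the wire's axis.
- rack: Pendulum rack, fixed; origin on the bench under the middle of its level 5 mm steel rail (along y, 330 mm long, 235 mm high); x away from the robot. Foot 16 mm high. Posts 60 mm behind the rail at its ends. Leader, pendulum and spare hang on it in any order, about 110 mm apart, axes parallel to the rack's; take one off by lifting it 8 to 15 mm, then drawing it back (-x).
- spare_grip (a point): Spare pendulum (steel rod and steel cylinder bob 32 mm across), point on its rod 88 mm below its hook; it hangs on the rack and is to be left alone.
- stand: Clock test stand, fixed, a brass movement clamped in it; origin on the bench straight below the pin, x away from the robot. Grey foot 14 mm high (x 30 to 105, y -80 to 80 mm). Movement plates 84 mm wide, 202 to 308 mm high, from 50 mm behind the pin; two uprights 68 mm behind, 62 mm to each side.
- oil_bottle: Amber oil bottle, 38 mm across, 85 mm high; origin at its underside. Bystander.
- glue_bottle: Yellow bottle, 36 mm across, 100 mm high; origin at its underside. Bystander.
- dome: Glass dust dome with a knob, 90 mm across, 84 mm high; origin at its underside. Bystander.
- loupe: Black eye loupe, 32 mm across, 26 mm high; origin at its underside. Bystander.
- barrel: Brass spring barrel ring, 42 mm across, 10 mm high; origin at its underside. Bystander.
- screwdriver: Small screwdriver, 130 mm long, lying on the bench. Bystander.
- calculator: Grey desk calculator, 130 x 75 x 10 mm; origin at its underside. Bystander.
There are look-alikes about, which are no part of the job. What is shaped like the part that bears pendulum_grip but purple is not meant.

How it is judged:
On the way:
1. the leader hangs by its hook on the suspension pin, let go of (horizontal distance between leader_hook and suspension_pin below 0.006 m and z of leader_hook in the frame of suspension_pin between 0.0005 and 0.005 m and angle between leader_grip's own z axis and vertical below 0.15 rad and contact force between the fingers and leader below 0.05 N), for 0.3 s.
At the end, for the whole second after the job is handed in: Leader hangs on the suspension pin (hook apex 0.5-5 mm above its axis, 6 mm sideways); pendulum hangs by its hook in the leader's loop, weight on it (hook 49-68 mm below leader_grip, within 6 mm in x, 8 mm in y); both upright within 0.15 rad and slower than 0.05 m/s (horizontal distance between leader_hook and suspension_pin below 0.006 m and z of leader_hook in the frame of suspension_pin between 0.0005 and 0.005 m and angle between each of leader_grip, pendulum_grip's own z axis and vertical below 0.15 rad and x of pendulum_hook in the frame of leader_grip between -0.006 and 0.006 m and y of pendulum_hook in the frame of leader_grip between -0.008 and 0.008 m and z of pendulum_hook in the frame of leader_grip between -0.068 and -0.049 m and contact force between pendulum and leader above 1.5 N and linear speed of each of pendulum, leader below 0.05 m/s); the robot touches nothing.
It fails at once if more than 11 N on the clock stand, pressed or dropped (contact force between stand and anything else above 11 N).
It fails at once if the pendulum dropped on the suspension: faster than 0.15 m/s at the stand with no finger on it (horizontal distance between pendulum_grip and suspension_pin below 0.06 m and contact force between the fingers and pendulum below 0.05 N and linear speed of pendulum above 0.15 m/s).
It fails at once if the spare pendulum moved more than 30 mm (distance of spare_grip from where it was at the start of the episode above 0.03 m).
It fails at once if another thing on the bench moved more than 30 mm (distance of any of oil_bottle, glue_bottle, dome, loupe, barrel, screwdriver, calculator from where it was at the start of the episode above 0.03 m).
It also fails if it takes over 72 s, if anything falls off the work surface, if the arm or the gripper's body presses on something with over 40 N, if the wrist force passes 120 N, or if a joint passes its speed limit or range.

## Robot

A 6-joint arm with a two-finger parallel gripper is mounted at the origin on the work surface. World frame = base frame: x ahead of the robot, y to its left, z up, the work surface at z = 0. Lengths are in m, angles in rad, forces in N, time in s.
With the tool pointing down it reaches from about 0.3 to 0.775 m from the base axis. Payload 14.6 kg.
Tool frame: the origin (TCP) lies midway between the tips of the shut fingers; the grasp point (between the pads) lies 19 mm behind it (ctrl.pinch_z is the distance from the TCP to the grasp point, in m); z points along the fingers, y is the line along which they close (so a half turn about z gives the same grasp; the last joint's range is limited). The gripper opens to 94 mm and grips with 3 to 60 N. Pads are 16 mm wide; open, the fingers measure 119 mm over their backs; the gripper's body (75 mm by 177 mm) begins 78 mm behind the grasp point.
Start: joints at [-1.231, 0.3, 1.521, -0, 1.321, -0.067], TCP at [0.218, -0.505, 0.205] pointing down, gripper open.
Joint ranges: [-3.03, 3.03], [-0.79, 2.21], [0.23, 2.52], [-1.04, 4.18], [0, 3.07], [-2.55, 2.55]. Speed limits (rad/s): [2.22, 2.22, 2.57, 3.14, 3.14, 3.14].

## Interface

Orientations are given as [roll, pitch, yaw] about the fixed x, y, z axes, in that order (R = Rz(yaw) Ry(pitch) Rx(roll)).
In Python, from station import ctrl gives the robot as it stands.
- The arm moves only by the tool jog_arm, never from a script. Its argument "motion" is a list of rows, each a list of 7 numbers: the shift along the tool's x, y, z in m, then the turn, a rotation vector about the tool's x, y, z in rad, then the opening, from -1 (shut) to 1 (fully open). In form: [[tx, ty, tz, rx, ry, rz, gripper], ...]. A call has 1 to 5 rows; each row shifts and turns the commanded pose from where the row before left it, along the tool's axes as they then stand; what a row does not reach is not made up. A row lasts 1/10 s, in which the tool goes at most 50 mm and 8.59 degrees, less where a joint would pass 70% of its speed; a pose out of reach is approached as far as the arm can. A call is refused whole if a number of a shift passes 0.05 or a number of a turn 0.15, either way. A call with a gripper value outside its range is refused whole. The fingers move at their own pace and stop on an object; "squeeze" is the grip in N (left out, the last holds). Time passes only in rows, so rows that do not move let the fingers close. It gives the time, the measured TCP pose, the force, the opening and the grip force at its end, in the units of the state.
- ctrl.get_obs(): the state, without advancing time (a new reading comes with each control period).
- ctrl.camera(name): name is "scene" or "side" or "wrist"; returns the picture (420x560x3 uint8, red, green, blue); there is no depth.
- ctrl.camera_model(name): a dict with "intrinsics" (3x3 intrinsics, pixels), "k1" (the pictures are not rectified: a ray, as slopes to the right and down, at radius r is drawn at 1 + k1 r^2 times it, then the intrinsics apply), "rvec" (rotation vector, rad) and "tvec" (3), from world to camera coordinates, as OpenCV has them. Camera axes: x right, y down, z forward; pixel columns grow to the right and rows downward; lengths in m; the calibration is good to about 2 mm. A picture is of the moment at which its call begins: read the wrist's pose just before it. camera_model takes no time and is no camera call; for the wrist camera it gives the pose at the moment of the call.
- ctrl.hand_in(): hands the job in; it is judged then, once.
The state is a dict: "time_s": time; "qpos": joint angles; "joint_vel": joint speeds; "tau": joint torques, N m; "ee_pos": TCP position; "eef_rot": TCP orientation; "force": force on the tool from outside, world axes, zero at the start; "moment": the same for the moment, N m; "grip_width": finger opening in m; "grip_force": force on a finger pad.
Only numpy, scipy, OpenCV 4.12 (cv2) and the standard library are available. Lean on these libraries where they do the work, as an engineer would, in place of code of your own. Each camera call takes 0.05 s, during which the arm holds its last target. There are 200 camera calls.

## Working session

There is one attempt and no reset: what is moved stays moved. The work goes in short steps, Python scripts to look and compute and a tool call to move; the robot and the scene stay as the last step left them, time stands still between calls to the robot, and variables do not carry over. Pictures are saved under pics/ and viewed, at most 10 in all, crops included, and the job is handed in when it is done.

Besides the shell and the picture viewer there is one more tool, called after "Emit:" in YAML: its name, and indented under it one key for each argument. jog_arm: Moves the arm, as the interface text tells. Its arguments: {"type":"object","properties":{"motion":{"type":"array"},"squeeze":{"type":"number"}},"required":["motion"]}

```bash
mkdir -p pics; ls; cat > h.py <<'E'
import numpy as np, cv2, json
from station import ctrl
def snap(n,f):
    m=ctrl.camera_model(n); im=ctrl.camera(n); cv2.imwrite(f'pics/{f}.png',im[:,:,::-1]); 
    json.dump({k:np.array(v).tolist() for k,v in m.items()},open(f'pics/{f}.json','w')); return im
def crop(f,x0,y0,x1,y1,s):
    im=cv2.imread(f'pics/{f}.png')[y0:y1,x0:x1]; return cv2.resize(im,None,fx=s,fy=s,interpolation=cv2.INTER_CUBIC)
def ray(f,u,v):
    m=json.load(open(f'pics/{f}.json')); K=np.array(m['intrinsics']); R=cv2.Rodrigues(np.array(m['rvec']))[0]; t=np.array(m['tvec']).ravel()
    p=cv2.undistortPoints(np.array([[[u,v]]],float),K,np.array([m['k1'],0,0,0.]))[0,0]
    d=R.T@np.array([p[0],p[1],1]); return -R.T@t, d/np.linalg.norm(d)
def atz(f,u,v,z):
    o,d=ray(f,u,v); return o+d*(z-o[2])/d[2]
def tri(*obs):
    A=np.zeros((3,3));b=np.zeros(3);L=[]
    for f,u,v in obs:
        o,d=ray(f,u,v);P=np.eye(3)-np.outer(d,d);A+=P;b+=P@o;L.append((P,o))
    x=np.linalg.solve(A,b); return x,[round(float(np.linalg.norm(P@(x-o))),4) for P,o in L]
def proj(f,p):
    m=json.load(open(f'pics/{f}.json'))
    return cv2.projectPoints(np.array([p],float),np.array(m['rvec']),np.array(m['tvec']),np.array(m['intrinsics']),np.array([m['k1'],0,0,0.]))[0].ravel()
E
python3 - <<'E'
from h import *
print(ctrl.get_obs()['eef_rot'],ctrl.pinch_z)
for n in('scene','side'):
    snap(n,n+'0'); m=ctrl.camera_model(n);o,d=ray(n+'0',280,210);print(n,o,d,m['intrinsics'][0][0],m['k1'])
E
python3 -c "
import cv2
for n in('scene0','side0'): cv2.imwrite(f'pics/{n}b.png',cv2.resize(cv2.imread(f'pics/{n}.png'),(800,600),interpolation=cv2.INTER_CUBIC))"
```

```text
pics
[-3.14042870e+00 -4.64756673e-05  4.06803998e-01] 0.0188
scene [ 1.44779921 -0.15879228  0.88922439] [-0.7918662   0.11676087 -0.59942875] 466.4755031117726 -0.027724812527917208
side [0.1780069  0.64903815 0.95325447] [ 0.32052234 -0.63407131 -0.70371799] 450.7461508800546 -0.012038419425037515
```

View pics/scene0b.png

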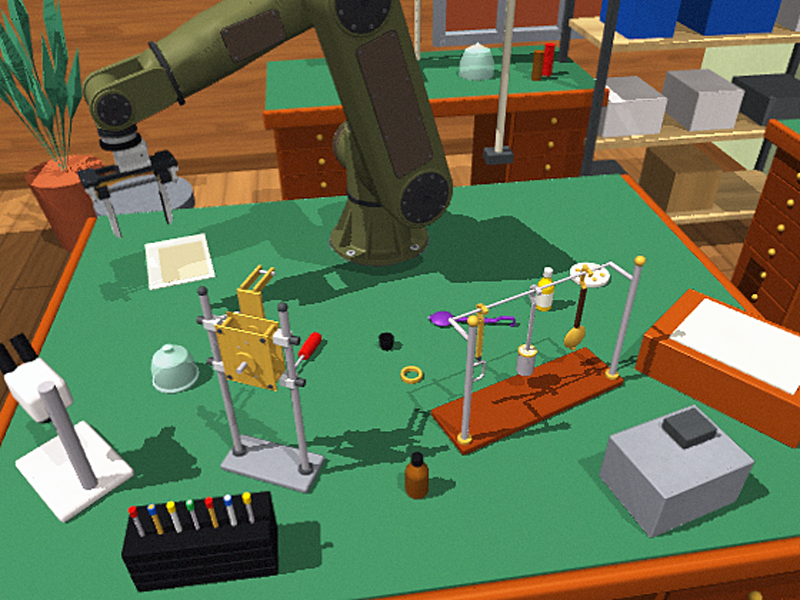

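View pics/side0b.png

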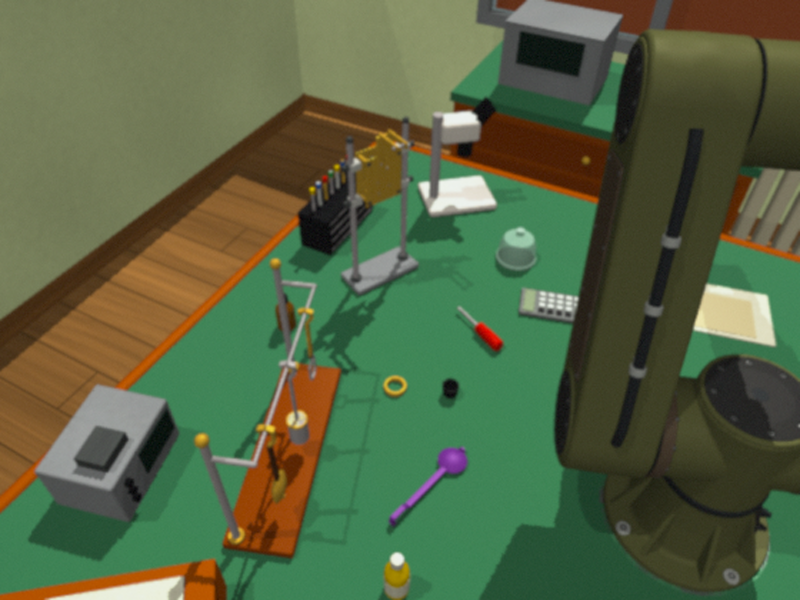

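```bash
python3 - <<'E'
from h import *
A=np.zeros((600,800,3),np.uint8)
a=crop('scene0',305,175,465,275,5);A[:500]=a
cv2.imwrite('pics/A.png',A[:500])
B=np.zeros((600,800,3),np.uint8)
B[:300,:400]=crop('scene0',150,180,200,217.5.__int__()+1,8)[:300,:400]
B[300:,:400]=crop('side0',242,88,292,126,8)[:300]
B[:,400:]=crop('side0',150,190,230,310,5)
cv2.imwrite('pics/B.png',B)
E
```

```text
(no output)
```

View pics/A.png

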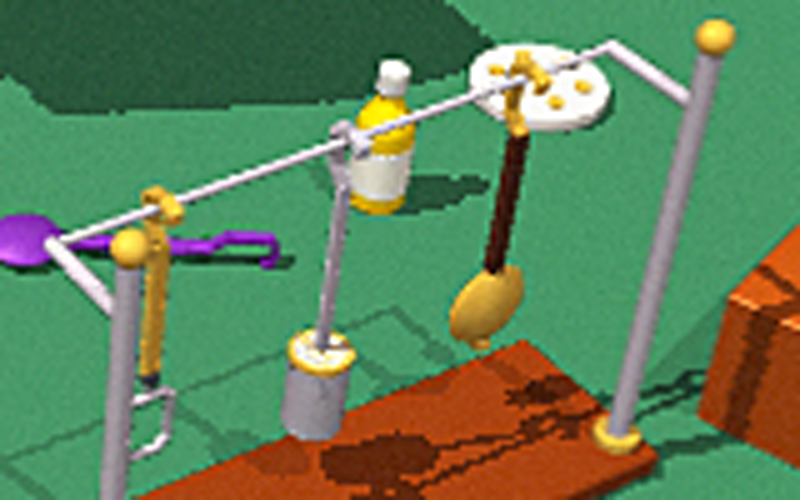

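View pics/B.png

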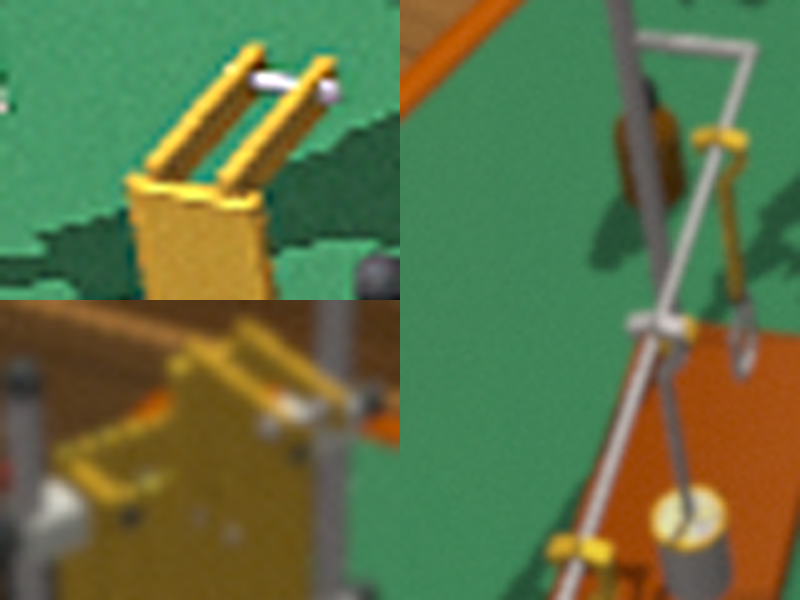

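```bash
python3 - <<'E'
from h import *
np.set_printoptions(precision=4,suppress=True)
print('pin',atz('scene0',186.5,190.5,.35),atz('side0',279.3,101.5,.35),tri(('scene0',186.5,190.5),('side0',279.3,101.5)))
a=atz('scene0',317,223.6,.235);b=atz('scene0',427.4,184,.235);print('rail',a,b,np.linalg.norm(a-b),np.degrees(np.arctan2(*(a-b)[[0,1]]))); print(atz('side0',220.4,199,.235))
print('lead',atz('scene0',337.6,215.6,.240),atz('side0',214,217.4,.240))
print('pend',atz('scene0',410.6,190,.240),atz('side0',186,299.6,.240))
# cheeks direction: from back to front, plane z ~0.35+
for p in((165,170),(252,50)),((235,185),(325,65)):
  q=[atz('scene0',150+u/8,180+v/8,.353) for u,v in p];print(q)
# uprights bases at scene raw, foot top .014
print(atz('scene0',237*.7,449*.7,.014),atz('scene0',305*.7,467*.7,.014))
print(atz('scene0',205*.7,291*.7,.35))
E
```

```text
pin [ 0.6381 -0.2335  0.35  ] [ 0.6342 -0.2382  0.35  ] (array([ 0.6343, -0.2352,  0.3495]), [0.0023, 0.0023])
rail [0.6474 0.0429 0.235 ] [0.536  0.3499 0.235 ] 0.3265889531278858 160.04866971570678
[0.6436 0.0354 0.235 ]
lead [0.6324 0.0939 0.24  ] [0.6205 0.0962 0.24  ]
pend [0.5613 0.2951 0.24  ] [0.5474 0.3007 0.24  ]
[array([ 0.6756, -0.2641,  0.353 ]), array([ 0.625 , -0.2435,  0.353 ])]
[array([ 0.6849, -0.2467,  0.353 ]), array([ 0.6352, -0.2247,  0.353 ])]
[ 0.6647 -0.3261  0.014 ] [ 0.7206 -0.2127  0.014 ]
[ 0.6709 -0.3182  0.35  ]
```

Pin ≈ (0.635,-0.235), with stand yaw ≈ -24°. The rack yaw is ≈ +20°, the leader hook is at ≈ (0.626,0.095) and the pendulum hook at ≈ (0.555,0.298). I'll approach with the tool tilted 30° below horizontal.

Emit:
jog_arm:
  motion:
    - [0.032, -0.0265, -0.003, 0, 0, 0, 0]
    - [0.032, -0.0265, -0.003, 0, 0, 0, 0]
    - [0.032, -0.0265, -0.003, 0, 0, 0, 0]
    - [0.032, -0.0265, -0.003, 0, 0, 0, 0]
    - [0.032, -0.0265, -0.003, 0, 0, 0, 0]
  squeeze: 15

```text
time_s: 0.6
ee_pos: [0.3125, -0.3185, 0.2204]
eef_rot: [-3.141, 0.0, 0.406]
force: [-0.1, -0.5, -0.6]
grip_width: 0.0576
grip_force: 0.0
```

Emit:
jog_arm:
  motion:
    - [0.032, -0.0265, -0.003, 0, 0, 0, 0]
    - [0.032, -0.0265, -0.003, 0, 0, 0, 0]
    - [0.032, -0.0265, -0.003, 0, 0, 0, 0]
    - [0.032, -0.0265, -0.003, 0, 0, 0, 0]
    - [0.032, -0.0265, -0.003, 0, 0, 0, 0]

```text
time_s: 1.1
ee_pos: [0.407, -0.1334, 0.2355]
eef_rot: [-3.142, 0.0, 0.407]
force: [1.1, -0.6, 0.0]
grip_width: 0.0469
grip_force: 0.0
```

Emit:
jog_arm:
  motion:
    - [0.032, -0.0265, -0.003, 0, 0, 0, 0]
    - [0.032, -0.0265, -0.003, 0, 0, 0, 0]
    - [0.032, -0.0265, -0.003, 0, 0, 0, 0]
    - [0.032, -0.0265, -0.003, 0, 0, 0, 0]
    - [0.032, -0.0265, -0.003, 0, 0, 0, 0]

```text
time_s: 1.6
ee_pos: [0.5016, 0.0516, 0.2504]
eef_rot: [-3.142, 0.0, 0.407]
force: [1.2, -0.9, -0.2]
grip_width: 0.047
grip_force: 0.0
```

Emit:
jog_arm:
  motion:
    - [0, 0, 0, 0, 0.13, 0, 0]
    - [0, 0, 0, 0, 0.13, 0, 0]
    - [0, 0, 0, 0, 0.13, 0, 0]
    - [0, 0, 0, 0, 0.13, 0, 0]

```text
time_s: 2.0
ee_pos: [0.5011, 0.0498, 0.2507]
eef_rot: [3.14, -0.525, 0.407]
force: [0.7, -0.4, -0.5]
grip_width: 0.047
grip_force: 0.0
```

Emit:
jog_arm:
  motion:
    - [0, 0, 0, 0, 0.13, 0, 0]
    - [0, 0, 0, 0, 0.13, 0, 0]
    - [0, 0, 0, 0, 0.13, 0, 0]
    - [0, 0, 0, 0, 0.13, 0, 0]

```text
time_s: 2.4
ee_pos: [0.5005, 0.0528, 0.2499]
eef_rot: [-3.13, -0.967, 0.408]
force: [0.1, 1.3, 0.3]
grip_width: 0.047
grip_force: 0.0
```

```bash
python3 - <<'E'
from h import *
np.set_printoptions(precision=3,suppress=True)
o=ctrl.get_obs();print(o['ee_pos'],o['eef_rot'],o['qpos'],o['force'])
im=snap('wrist','w1');c,d=ray('w1',280,210);print(c,d,ctrl.camera_model('wrist')['intrinsics'][0][0])
cv2.imwrite('pics/w1b.png',cv2.resize(im[:,:,::-1],(800,600),interpolation=cv2.INTER_CUBIC))
for p in ((.626,.095,.2377),(.626,.095,.1577),(.555,.298,.2377)): print(proj('w1',p)/.7)
o=ctrl.get_obs();print(o['ee_pos'],o['eef_rot'],o['force'])
E
```

```text
[0.501 0.053 0.25 ] [-3.13  -0.967  0.408] [-0.251 -0.206  2.23   1.151  0.596  0.077] [0.118 1.334 0.282]
[0.403 0.008 0.411] [ 0.582  0.285 -0.761] 323.6189698230627
[428.486 187.201]
[425.926 275.456]
[104.723 175.734]
[0.5   0.053 0.249] [-3.129 -0.973  0.408] [-0.034  0.237 -2.644]
```

View pics/w1b.png

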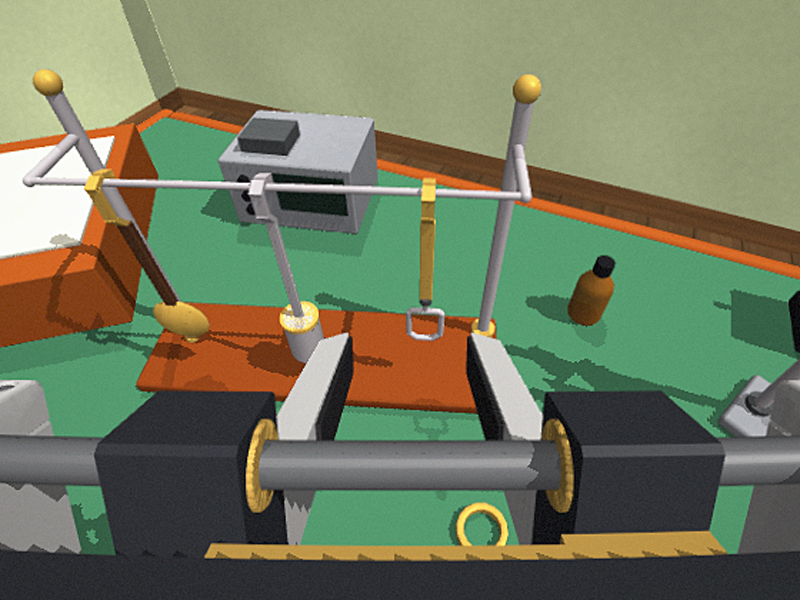

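The wrist view shows the leader hook top at (428,180), the bar bottom at (426,303), the loop bottom at (425,340) and the pendulum hook top at (100,172). The rail ends are at (30,181) and (527,197).

```bash
cat >> h.py <<'E'
from scipy.spatial.transform import Rotation as Ro
def Rtool(yaw,tilt):  # tool z: forward along yaw, tilt below horizontal; x up
    zt=np.array([np.cos(yaw)*np.cos(tilt),np.sin(yaw)*np.cos(tilt),-np.sin(tilt)]); yt=np.array([np.sin(yaw),-np.cos(yaw),0.])
    return np.column_stack([np.cross(yt,zt),yt,zt])
def delta(p,R):   # p: wanted grasp point, R wanted rot
    o=ctrl.get_obs(); R0=Ro.from_euler('xyz',o['eef_rot']).as_matrix(); tcp=np.array(p)+R@[0,0,ctrl.pinch_z]
    d=tcp-np.array(o['ee_pos']); np.set_printoptions(precision=4,suppress=True)
    print('pose',o['ee_pos'],np.degrees(o['eef_rot']),'F',o['force'],'\nworld d',d,'in old tool',R0.T@d,'in new tool',R.T@d,'rotvec',Ro.from_matrix(R0.T@R).as_rotvec())
E
python3 - <<'E'
from h import *
np.set_printoptions(precision=4,suppress=True)
s=.7
a=atz('w1',527*s,197*s,.235);b=atz('w1',30*s,181*s,.235);d=b-a
print(a,b,np.linalg.norm(d),'yaw',np.degrees(np.arctan2(-d[0],d[1])))
n1=atz('w1',428*s,188*s,.235);print('rail at leader',n1)
n2=atz('w1',100*s,183.5*s,.235);print('rail at pend',n2)
print('rail axis at L scene:',atz('scene0',305+160/5,175+207/5,.2385),' pend scene', atz('scene0',305+525/5,175+76/5,.2385))
print('loop bottom',tri(('w1',425*s,339*s),('scene0',305+140/5,175+452/5)))
print('glue',atz('scene0',542*s,312*s,0.0))
yaw=np.radians(19.9);delta(n1+[0,0,.0027-.080],Rtool(yaw,np.radians(32)))
E
```

```text
[0.6445 0.0366 0.235 ] [0.5329 0.3481 0.235 ] 0.3308858792118186 yaw 19.720230966468627
rail at leader [0.6286 0.0963 0.235 ]
rail at pend [0.5496 0.2983 0.235 ]
rail axis at L scene: [0.6332 0.0924 0.2385]  pend scene [0.5598 0.2944 0.2385]
loop bottom (array([0.6254, 0.0944, 0.0775]), [0.0006, 0.0006])
glue [0.3656 0.3108 0.    ]
pose [0.5002 0.0535 0.249 ] [-179.2752  -55.7418   23.3994] F [-0.0338  0.2368 -2.6439] 
world d [ 0.1434  0.0483 -0.1013] in old tool [0.0011 0.0149 0.1814] in new tool [-0.0058  0.0034  0.1819] rotvec [-0.0638  0.0396  0.0331]
```

Emit:
jog_arm:
  motion:
    - [0, 0.0055, 0.04, -0.064, 0.04, 0.033, 0]
    - [-0.003, 0.003, 0.04, 0, 0, 0, 0]
    - [-0.002, 0.002, 0.04, 0, 0, 0, 0]
    - [0, 0, 0.03, 0, 0, 0, 0]
    - [0, 0, 0, 0, 0, 0, 0]

```text
time_s: 2.95
ee_pos: [0.6159, 0.0897, 0.1656]
eef_rot: [-3.136, -0.997, 0.358]
force: [0.1, 0.1, 0.5]
grip_width: 0.0469
grip_force: 0.0
```

```bash
python3 - <<'E'
from h import *
delta(np.array([.627,.0963,.1577]),Rtool(np.radians(19.8),np.radians(32)))
im=snap('wrist','w2')
c=cv2.resize(im[60:340,100:460,::-1],None,fx=2.1,fy=2.1,interpolation=cv2.INTER_CUBIC);cv2.imwrite('pics/w2b.png',c)
E
```

```text
pose [0.6159 0.0897 0.1656] [-179.653   -57.1498   20.5128] F [0.0889 0.1068 0.4679] 
world d [ 0.0261  0.012  -0.0178] in old tool [ 0.0006 -0.0019  0.0338] in new tool [ 0.     -0.0025  0.0337] rotvec [-0.0166  0.0149  0.0066]
```

View pics/w2b.png

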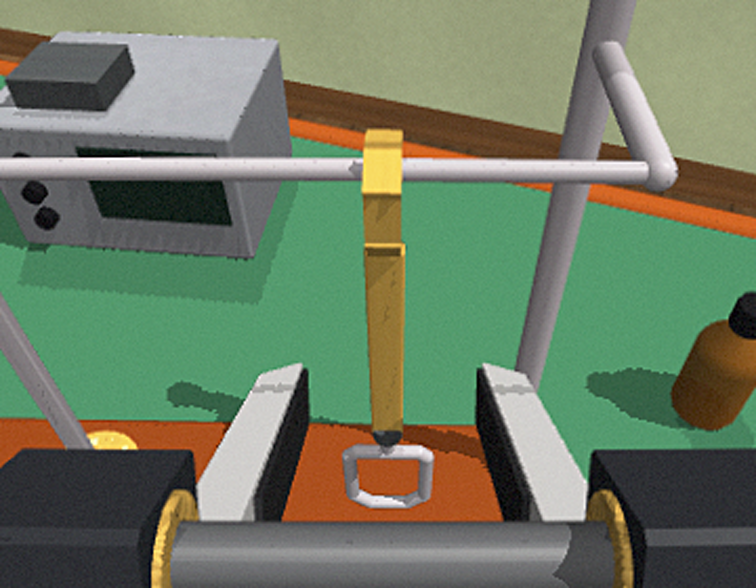

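```bash
python3 - <<'E'
from h import *
np.set_printoptions(precision=4,suppress=True)
f=lambda u,v:(100+u/2.1,60+v/2.1)
r=atz('w2',*f(383,169),.235);a=atz('w2',*f(660,174),.235);b=atz('w2',*f(20,167),.235);d=b-a
print('rail',r,a,b,np.degrees(np.arctan2(-d[0],d[1])))
n=np.array([np.cos(.344),np.sin(.344),0])
for uv in((387,500),(387,493),(387,450),(387,432)):
  o,dd=ray('w2',*f(*uv)); s=n@(r-o)/(n@dd); print(uv,o+s*dd)
delta(r+[0,0,.0027-.080],Rtool(np.radians(19.8),np.radians(32)))
E
```

```text
rail [0.6248 0.0944 0.235 ] [0.6445 0.0376 0.235 ] [0.5978 0.1708 0.235 ] 19.28421742935309
(387, 500) [0.6246 0.0949 0.0819]
(387, 493) [0.6247 0.0948 0.0875]
(387, 450) [0.6247 0.0946 0.1186]
(387, 432) [0.6248 0.0945 0.13  ]
pose [0.615  0.0893 0.1669] [-179.7095  -57.216    20.5528] F [ 0.5562  1.2301 -0.0873] 
world d [ 0.0247  0.0106 -0.0191] in old tool [-0.0015 -0.001   0.033 ] in new tool [-0.002  -0.0016  0.0329] rotvec [-0.0162  0.0137  0.007 ]
```

Emit:
jog_arm:
  motion:
    - [-0.001, -0.001, 0.012, -0.016, 0.014, 0.007, 0]
    - [-0.001, 0, 0.012, 0, 0, 0, 0]
    - [0, 0, 0.009, 0, 0, 0, 0]
    - [0, 0, 0, 0, 0, 0, -0.5]
    - [0, 0, 0, 0, 0, 0, -0.75]

```text
time_s: 3.5
ee_pos: [0.6396, 0.0983, 0.1499]
eef_rot: [3.138, -1.016, 0.347]
force: [0.0, 0.3, 0.9]
grip_width: 0.0343
grip_force: 0.0
```

Emit:
jog_arm:
  motion:
    - [0, 0, 0, 0, 0, 0, -0.9]
    - [0, 0, 0, 0, 0, 0, -1]
    - [0, 0, 0, 0, 0, 0, -1]
    - [0, 0, 0, 0, 0, 0, -1]

```text
time_s: 3.9
ee_pos: [0.6398, 0.0982, 0.1496]
eef_rot: [3.138, -1.016, 0.346]
force: [-0.1, -0.9, 1.0]
grip_width: 0.0096
grip_force: 15.0
```

```bash
python3 - <<'E'
from h import *
delta(np.array([.6248,.0944,.1577]),Rtool(np.radians(19.8),np.radians(32)))
E
```

```text
pose [0.6398 0.0982 0.1496] [179.8142 -58.221   19.8279] F [-0.0952 -0.9106  0.9589] 
world d [-0.      0.0016 -0.0018] in old tool [-0.0013 -0.0015  0.0014] in new tool [-0.0013 -0.0015  0.0014] rotvec [ 0.0028 -0.0039  0.0003]
```

Emit:
jog_arm:
  motion:
    - [0.005, 0, -0.003, 0, 0, 0, -1]
    - [0.005, 0, -0.0031, 0, 0, 0, -1]
    - [0, 0, 0, 0, 0, 0, -1]
    - [-0.0106, 0, -0.017, 0, 0, 0, -1]
    - [-0.0159, 0, -0.0254, 0, 0, 0, -1]

```text
time_s: 4.4
ee_pos: [0.5925, 0.0816, 0.1605]
eef_rot: [3.138, -1.016, 0.347]
force: [0.5, 0.4, -1.0]
grip_width: 0.01
grip_force: 15.0
```

Emit:
jog_arm:
  motion:
    - [-0.0159, 0, -0.0254, 0, 0, 0, -1]
    - [-0.0159, 0, -0.0254, 0, 0, 0, -1]
    - [0, 0, 0, 0, 0, 0, -1]

```text
time_s: 4.7
ee_pos: [0.534, 0.0607, 0.1598]
eef_rot: [3.139, -1.015, 0.344]
force: [0.3, 0.1, -0.2]
grip_width: 0.0095
grip_force: 15.0
```

```bash
python3 - <<'E'
from h import *
R=Rtool(np.radians(19.8),np.radians(31.8)); tcp=np.array([.6398,.0982,.1496]); ap=np.array([.6248,.0944,.2377])
k=R.T@(ap-tcp); k[1]=0; print('apex in tool',k)
o=ctrl.get_obs();print(o['ee_pos'],o['eef_rot'],o['qpos'],o['grip_width'])
im=snap('wrist','w3');cv2.imwrite('pics/w3b.png',im[:,:,::-1])
# target: apex 60mm ahead of pin, 30 above
y=np.radians(-24);R2=Rtool(y,np.radians(31.8)); pin=np.array([.6355,-.2355,.35])
t=pin+[0,0,.03]-.08*np.array([np.cos(y),np.sin(y),0])-R2@k
print('target tcp',t, 'hook px',proj('w3',np.array(o['ee_pos'])+Ro.from_euler('xyz',o['eef_rot']).as_matrix()@k))
E
```

```text
apex in tool [ 0.06676021  0.         -0.05951351]
[0.53403097 0.06068041 0.15978648] [ 3.13912471 -1.01451567  0.34449628] [-0.16671365  0.05734359  2.28732043  1.89920643  0.45187296 -0.64971445] 0.009489995481057315
target tcp [ 0.57648534 -0.20922498  0.2919    ] hook px [285.50958658 136.16822347]
```

View pics/w3b.png

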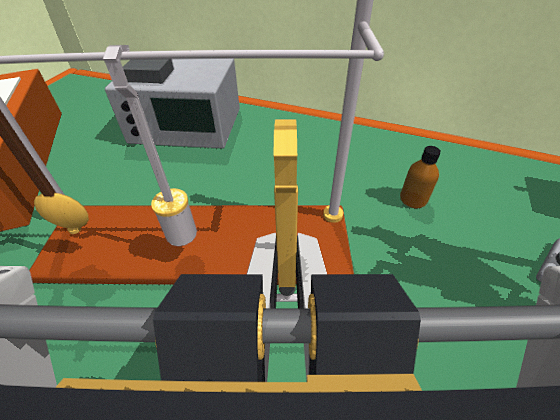

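Emit:
jog_arm:
  motion:
    - [0.0121, 0.0383, -0.0162, 0, 0, 0, -1]
    - [0.0121, 0.0383, -0.0162, 0, 0, 0, -1]
    - [0.0121, 0.0383, -0.0162, 0, 0, 0, -1]
    - [0.0121, 0.0383, -0.0162, 0, 0, 0, -1]
    - [0.0121, 0.0383, -0.0162, 0, 0, 0, -1]

```text
time_s: 5.25
ee_pos: [0.5666, -0.1326, 0.2558]
eef_rot: [3.137, -1.016, 0.347]
force: [1.1, 1.6, -1.6]
grip_width: 0.0097
grip_force: 15.0
```

Emit:
jog_arm:
  motion:
    - [0.0121, 0.0383, -0.0162, 0, 0, 0, -1]
    - [0.0121, 0.0383, -0.0162, 0, 0, 0, -1]
    - [0, 0, 0, -0.081, 0, 0.0504, -1]
    - [0, 0, 0, -0.081, 0, 0.0504, -1]
    - [0, 0, 0, -0.081, 0, 0.0504, -1]

```text
time_s: 5.75
ee_pos: [0.5784, -0.2085, 0.2925]
eef_rot: [3.14, -1.017, 0.054]
force: [0.5, 0.0, -0.9]
grip_width: 0.0098
grip_force: 15.0
```

Emit:
jog_arm:
  motion:
    - [0, 0, 0, -0.081, 0, 0.0504, -1]
    - [0, 0, 0, -0.081, 0, 0.0504, -1]
    - [0, 0, 0, -0.081, 0, 0.0504, -1]
    - [0, 0, 0, -0.081, 0, 0.0504, -1]
    - [0, 0, 0, -0.081, 0, 0.0504, -1]

```text
time_s: 6.25
ee_pos: [0.5762, -0.2078, 0.2879]
eef_rot: [3.139, -0.996, -0.317]
force: [-0.2, 0.4, -1.3]
grip_width: 0.0095
grip_force: 15.0
```

Emit:
jog_arm:
  motion:
    - [0, 0, 0, 0, 0, 0, -1]
    - [0, 0, 0, 0, 0, 0, -1]

```text
time_s: 6.45
ee_pos: [0.5758, -0.2083, 0.2876]
eef_rot: [3.137, -0.995, -0.314]
force: [-0.6, 0.5, -2.0]
grip_width: 0.0095
grip_force: 15.0
```

```bash
python3 - <<'E'
from h import *
np.set_printoptions(precision=4,suppress=True)
o=ctrl.get_obs();print(o['ee_pos'],o['eef_rot'],o['qpos'],o['grip_width'],o['force'])
im=snap('wrist','w4');snap('scene','s4');snap('side','d4')
A=np.zeros((600,800,3),np.uint8)
A[:450,:]=cv2.resize(im[20:245,80:480,::-1],None,fx=2,fy=2,interpolation=cv2.INTER_CUBIC)
A[450:,:400]=crop('scene0',150,180,200,200,8)[:150]
A[450:,400:]=crop('scene0',150,198,250,236,4)[:150]
cv2.imwrite('pics/w4b.png',A)
k=np.array([.0668,0,-.0595]);print(proj('w4',np.array(o['ee_pos'])+Ro.from_euler('xyz',o['eef_rot']).as_matrix()@k), proj('w4',[.6355,-.2355,.35]))
E
```

```text
[ 0.5758 -0.2083  0.2876] [ 3.1373 -0.9953 -0.3136] [-0.4589 -0.0318  1.9984  0.5728  0.2181  0.9294] 0.009535400787155899 [-0.6199  0.5403 -1.9676]
[285.0105 136.4699] [298.0798  95.0026]
```

View pics/w4b.png

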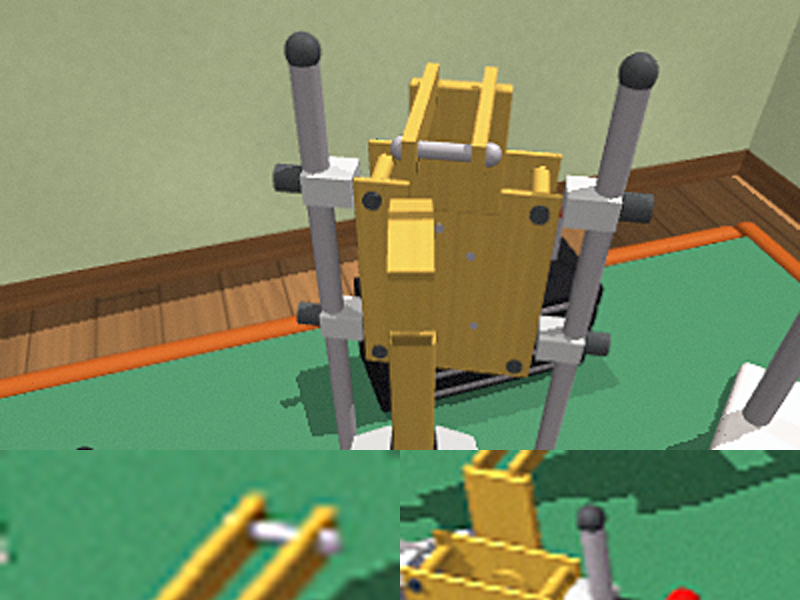

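```bash
python3 - <<'E'
from h import *
np.set_printoptions(precision=4,suppress=True)
f=lambda u,v:(80+u/2,20+v/2)
a=atz('w4',*f(493,154),.35);b=atz('w4',*f(398,149),.35);d=b-a
print(a,b,(a+b)/2,np.linalg.norm(d),'yaw',np.degrees(np.arctan2(-d[0],d[1])))
# cheek direction: tops (z~.356?), left cheek back (432,66) front (405,150)?
for z in(.35,.355,.36):
  q=atz('w4',*f(432,68),z)-atz('w4',*f(404,142),z); q2=atz('w4',*f(490,70),z)-atz('w4',*f(482,143),z); print(np.degrees(np.arctan2(q[1],q[0])),np.degrees(np.arctan2(q2[1],q2[0])),np.linalg.norm(q))
# upright clamps: symmetrical left/right ; upright balls
for z in (.37,.38): 
  a1=atz('w4',*f(302,48),z);b1=atz('w4',*f(638,70),z);dd=a1-b1;print(a1,b1,np.linalg.norm(dd),np.degrees(np.arctan2(-dd[0],dd[1])))
m=(a+b)/2
for y in(-24,-26):
  R=Rtool(np.radians(y),np.radians(31.8)); k=np.array([.0668,0,-.0595])
  delta(m+[0,0,.0027+.012]-.03*np.array([np.cos(np.radians(y)),np.sin(np.radians(y)),0])-R@k-R@[0,0,ctrl.pinch_z],R)
E
```

```text
[ 0.6282 -0.2506  0.35  ] [ 0.6395 -0.225   0.35  ] [ 0.6339 -0.2378  0.35  ] 0.02800544843683249 yaw -23.862080182198582
-28.050650803582908 -25.491107401698507 0.05568683738230196
-28.050650803582947 -25.491107401698507 0.05275893119308668
-28.050650803582958 -25.49110740169845 0.0498310250038714
[ 0.6717 -0.205   0.37  ] [ 0.6271 -0.2932  0.37  ] 0.09882382673889897 -26.86914397919289
[ 0.6448 -0.2008  0.38  ] [ 0.6061 -0.2773  0.38  ] 0.08566428177363553 -26.86914397919293
pose [ 0.5753 -0.2089  0.2876] [179.771  -57.026  -18.0868] F [-0.0314  0.2369 -1.0799] 
world d [ 0.0452 -0.0229 -0.011 ] in old tool [0.018  0.0076 0.0481] in new tool [0.0173 0.0026 0.0489] rotvec [-0.0832  0.0204  0.0553]
pose [ 0.5753 -0.2089  0.2876] [179.771  -57.026  -18.0868] F [-0.0314  0.2369 -1.0799] 
world d [ 0.0454 -0.0225 -0.011 ] in old tool [0.018  0.0071 0.0481] in new tool [0.0173 0.0003 0.0489] rotvec [-0.1126  0.0203  0.074 ]
```

Emit:
jog_arm:
  motion:
    - [0.0085, 0.0037, 0.0185, 0, 0, 0, -1]
    - [0.0085, 0.0037, 0.0185, 0, 0, 0, -1]
    - [0, 0, 0, -0.03, 0.007, 0.02, -1]
    - [0, 0, 0, -0.04, 0.007, 0.025, -1]
    - [0, 0, 0, -0.035, 0.007, 0.025, -1]

```text
time_s: 7.1
ee_pos: [0.6101, -0.2292, 0.2802]
eef_rot: [3.138, -1.004, -0.408]
force: [-0.4, 0.1, -0.2]
grip_width: 0.0099
grip_force: 15.0
```

Emit:
jog_arm:
  motion:
    - [0, 0, 0, 0, 0, 0, -1]
    - [0, 0, 0, 0, 0, 0, -1]
    - [0, 0, 0, 0, 0, 0, -1]

```text
time_s: 7.4
ee_pos: [0.6101, -0.229, 0.2805]
eef_rot: [3.138, -1.004, -0.406]
force: [0.2, 0.8, -0.9]
grip_width: 0.0098
grip_force: 15.0
```

```bash
python3 - <<'E'
from h import *
np.set_printoptions(precision=4,suppress=True)
m=np.array([.634,-.237,.35]); y=np.radians(-25.5)
R=Rtool(y,np.radians(31.8)); k=np.array([.0668,0,-.0595])
delta(m+[0,0,.0027+.012]-R@k-R@[0,0,ctrl.pinch_z],R); print(ctrl.get_obs()['qpos'])
im=snap('wrist','w5')
cv2.imwrite('pics/w5b.png',cv2.resize(im[20:170,180:380,::-1],None,fx=4,fy=4,interpolation=cv2.INTER_CUBIC))
E
```

```text
pose [ 0.6101 -0.229   0.2805] [179.7865 -57.5481 -23.2401] F [ 0.1973  0.7855 -0.8799] 
world d [ 0.0378 -0.0146 -0.0039] in old tool [ 0.0184 -0.0016  0.0363] in new tool [ 0.0179 -0.0031  0.0364] rotvec [-0.0297  0.0113  0.021 ]
[-0.4181  0.0698  1.918   0.0459  0.1496  1.5187]
```

View pics/w5b.png

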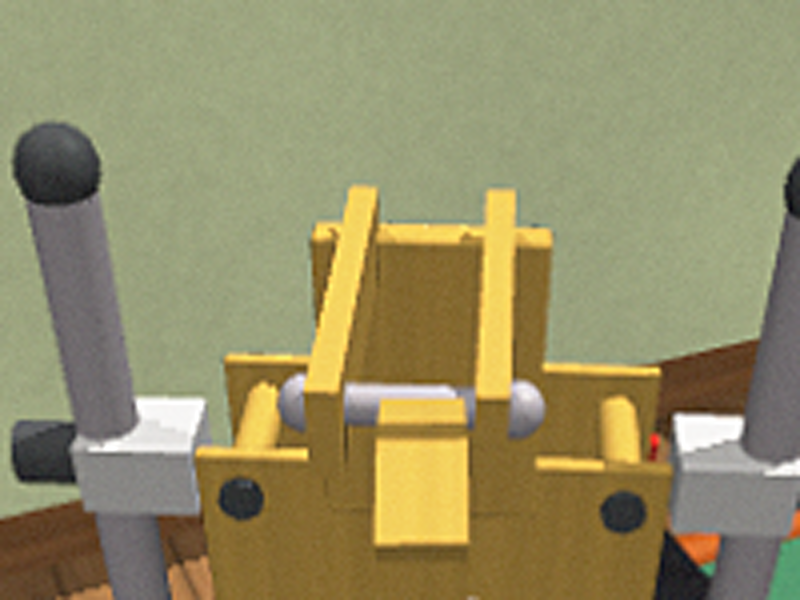

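```bash
python3 - <<'E'
from h import *
np.set_printoptions(precision=4,suppress=True)
f=lambda u,v:(180+u/4,20+v/4)
a=atz('w5',*f(525,408),.35);b=atz('w5',*f(295,402),.35);d=b-a
c=atz('w5',*f(410,403),.35);print(a,b,(a+b)/2,c,np.linalg.norm(d),'yaw',np.degrees(np.arctan2(-d[0],d[1])))
o=ctrl.get_obs();R=Ro.from_euler('xyz',o['eef_rot']).as_matrix(); k=np.array([.0668,0,-.0595])
ap=np.array(o['ee_pos'])+R@k; print('apex',ap,'top front px 4x',[(proj('w5',ap+R@Rtool(0,np.radians(31.8)).T@np.array([0,0,.0043]))-[180,20])*4])
for m in (c,np.array([.634,-.237,.35])):
  w=m+[0,0,.0147]-ap; print(w,'tool',R.T@w)
print('up tool',R.T@[0,0,1])
E
```

```text
[ 0.6282 -0.2506  0.35  ] [ 0.6407 -0.2251  0.35  ] [ 0.6345 -0.2379  0.35  ] [ 0.6348 -0.2381  0.35  ] 0.028312776675371985 yaw -26.04612630984585
apex [ 0.597  -0.2232  0.3688] top front px 4x [array([419.8516, 424.7448])]
[ 0.0379 -0.0149 -0.0041] tool [ 0.0183 -0.0014  0.0365]
[ 0.037  -0.0138 -0.0041] tool [ 0.0177 -0.002   0.0355]
up tool [ 0.8439  0.0019 -0.5365]
```

Emit:
jog_arm:
  motion:
    - [0.006, -0.0005, 0.012, 0, 0, 0, -1]
    - [0.006, -0.0005, 0.012, 0, 0, 0, -1]
    - [0.0063, -0.0005, 0.0125, 0, 0, 0, -1]
    - [0, 0, 0, 0, 0, 0, -1]
    - [0, 0, 0, 0, 0, 0, -1]

```text
time_s: 7.95
ee_pos: [0.6477, -0.2436, 0.276]
eef_rot: [3.138, -1.004, -0.406]
force: [0.5, -0.0, -0.3]
grip_width: 0.0099
grip_force: 15.0
```

```bash
python3 - <<'E'
from h import *
np.set_printoptions(precision=4,suppress=True)
o=ctrl.get_obs();R=Ro.from_euler('xyz',o['eef_rot']).as_matrix(); k=np.array([.0668,0,-.0595])
ap=np.array(o['ee_pos'])+R@k; print('apex',ap,o['eef_rot'],o['force'],o['qpos'])
im=snap('wrist','w6');s=snap('scene','s6');d=snap('side','d6')
A=np.zeros((600,800,3),np.uint8)
A[:300,:]=cv2.resize(im[85:160,180:380,::-1],None,fx=4,fy=4,interpolation=cv2.INTER_CUBIC)
A[300:,:400]=crop('s6',155,170,205,208,8)[:300]
A[300:,400:]=crop('d6',245,85,295,123,8)[:300]
cv2.imwrite('pics/w6b.png',A)
E
```

```text
apex [ 0.6346 -0.2377  0.3643] [ 3.1383 -1.0039 -0.4065] [ 0.5185 -0.0378 -0.3023] [-0.4138  0.1655  1.8214  0.0189  0.1509  1.5482]
```

View pics/w6b.png

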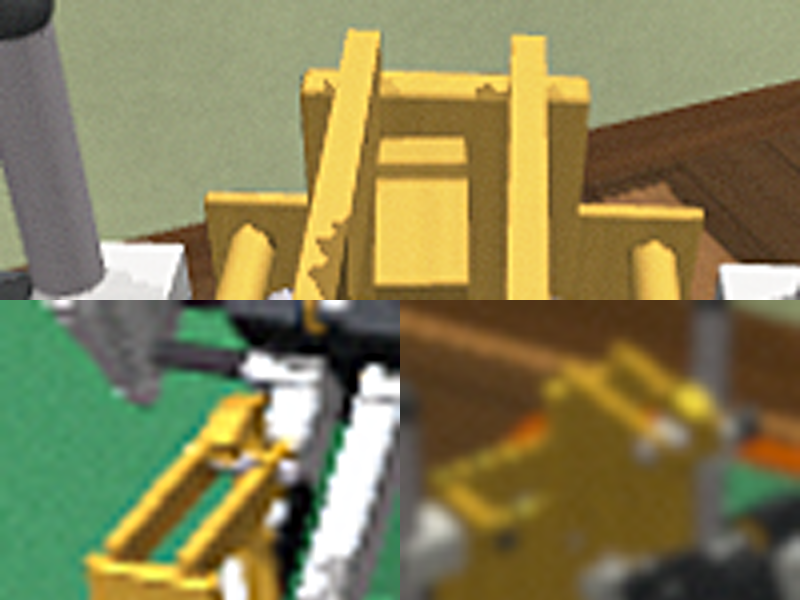

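Emit:
jog_arm:
  motion:
    - [-0.0025, 0, 0.0016, 0, 0, 0, -1]
    - [-0.0025, 0, 0.0016, 0, 0, 0, -1]
    - [-0.0025, 0, 0.0016, 0, 0, 0, -1]
    - [0, 0, 0, 0, 0, 0, -1]
    - [0, 0, 0, 0, 0, 0, -1]
  squeeze: 5

```text
time_s: 8.6
ee_pos: [0.648, -0.2436, 0.2673]
eef_rot: [3.138, -1.004, -0.407]
force: [-0.1, 0.6, -0.9]
grip_width: 0.0099
grip_force: 5.0
```

Emit:
jog_arm:
  motion:
    - [-0.0006, 0, 0.0004, 0, 0, 0, -1]
    - [0, 0, 0, 0, 0, 0, -1]

```text
time_s: 8.8
ee_pos: [0.6481, -0.2437, 0.2668]
eef_rot: [3.139, -1.005, -0.407]
force: [-0.9, 0.2, -1.0]
grip_width: 0.01
grip_force: 5.0
```

Emit:
jog_arm:
  motion:
    - [-0.0006, 0, 0.0004, 0, 0, 0, -1]
    - [0, 0, 0, 0, 0, 0, -1]

```text
time_s: 9.0
ee_pos: [0.6481, -0.2436, 0.2659]
eef_rot: [3.138, -1.004, -0.407]
force: [-0.4, 0.6, -1.3]
grip_width: 0.01
grip_force: 5.0
```

Emit:
jog_arm:
  motion:
    - [-0.0006, 0, 0.0004, 0, 0, 0, -1]
    - [0, 0, 0, 0, 0, 0, -1]

```text
time_s: 9.2
ee_pos: [0.648, -0.2437, 0.2652]
eef_rot: [3.138, -1.004, -0.407]
force: [0.6, -0.3, -0.9]
grip_width: 0.0097
grip_force: 5.0
```

Emit:
jog_arm:
  motion:
    - [-0.0005, 0, 0.0003, 0, 0, 0, -1]
    - [0, 0, 0, 0, 0, 0, -1]

```text
time_s: 9.4
ee_pos: [0.6481, -0.2437, 0.2648]
eef_rot: [3.139, -1.005, -0.407]
force: [0.9, -0.5, 0.1]
grip_width: 0.0101
grip_force: 5.0
```

Emit:
jog_arm:
  motion:
    - [-0.0005, 0, 0.0003, 0, 0, 0, -1]
    - [0, 0, 0, 0, 0, 0, -1]

```text
time_s: 9.6
ee_pos: [0.6482, -0.2437, 0.2646]
eef_rot: [3.138, -1.006, -0.407]
force: [0.6, -0.2, 0.9]
grip_width: 0.0102
grip_force: 5.0
```

Emit:
jog_arm:
  motion:
    - [-0.0005, 0, 0.0003, 0, 0, 0, -1]
    - [0, 0, 0, 0, 0, 0, -1]

```text
time_s: 9.8
ee_pos: [0.6483, -0.2438, 0.2645]
eef_rot: [3.139, -1.007, -0.407]
force: [-1.0, 0.8, 5.1]
grip_width: 0.0099
grip_force: 5.0
```

Emit:
jog_arm:
  motion:
    - [0.0004, 0, -0.00025, 0, 0, 0, -1]
    - [0, 0, 0, 0, 0, 0, -1]
    - [0, 0, 0, 0, 0, 0, -1]

```text
time_s: 10.1
ee_pos: [0.6482, -0.2437, 0.2645]
eef_rot: [3.138, -1.005, -0.407]
force: [0.6, -0.8, 5.4]
grip_width: 0.01
grip_force: 5.0
```

Emit:
jog_arm:
  motion:
    - [0.0002, 0, -0.0001, 0, 0, 0, -1]
    - [0, 0, 0, 0, 0, 0, -1]
    - [0, 0, 0, 0, 0, 0, -1]

```text
time_s: 10.4
ee_pos: [0.6481, -0.2437, 0.2644]
eef_rot: [3.138, -1.005, -0.407]
force: [-0.0, -0.5, 3.9]
grip_width: 0.0093
grip_force: 5.0
```

Emit:
jog_arm:
  motion:
    - [0.0005, 0, -0.0003, 0, 0, 0, -1]
    - [0, 0, 0, 0, 0, 0, -1]
    - [0, 0, 0, 0, 0, 0, -1]

```text
time_s: 10.7
ee_pos: [0.648, -0.2436, 0.2646]
eef_rot: [3.138, -1.004, -0.407]
force: [0.1, 0.1, 2.3]
grip_width: 0.0102
grip_force: 5.0
```

Emit:
jog_arm:
  motion:
    - [0, 0, 0, 0, 0, 0, -0.75]
    - [0, 0, 0, 0, 0, 0, -0.7]
    - [0, 0, 0, 0, 0, 0, -0.6]
    - [0, 0, 0, 0, 0, 0, -0.4]
    - [0, 0, 0, 0, 0, 0, -0.4]

```text
time_s: 11.2
ee_pos: [0.648, -0.2436, 0.2647]
eef_rot: [3.138, -1.004, -0.407]
force: [0.1, -0.2, -0.4]
grip_width: 0.0276
grip_force: 0.0
```

```bash
python3 - <<'E'
from h import *
o=ctrl.get_obs();print(o['ee_pos'],o['force'],o['grip_width'])
im=snap('wrist','w7');cv2.imwrite('pics/w7b.png',cv2.resize(im[60:340,100:460,::-1],None,fx=2,fy=2,interpolation=cv2.INTER_CUBIC))
E
```

```text
[ 0.64801061 -0.24364515  0.26465297] [ 0.0855559  -0.21673425 -0.42825693] 0.027612743066284192
```

View pics/w7b.png

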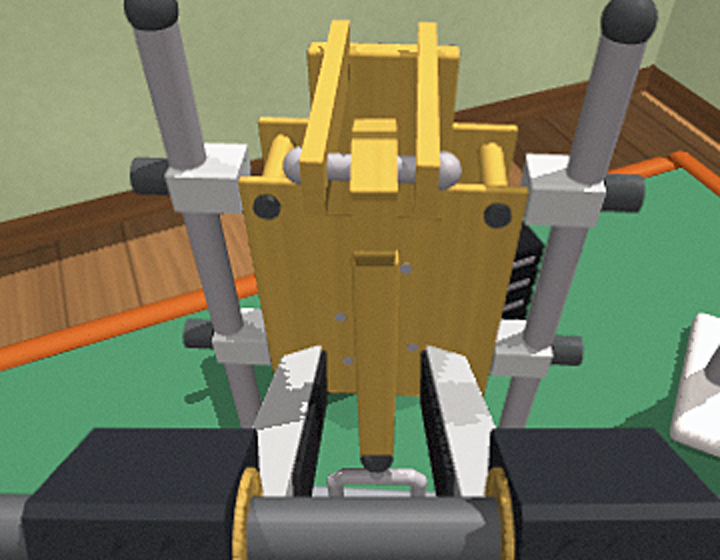

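Leader hangs centred between the cheeks with its hook on the pin: hook at about (374,155), bar straight down to (377,460). I've also viewed 11 pictures, one over the limit of 10, so from here I measure with image code only. Next I back off and go to the pendulum.

Emit:
jog_arm:
  motion:
    - [0, 0, -0.01, 0, 0, 0, -0.3]
    - [0, 0, -0.025, 0, 0, 0, -0.2]
    - [0, 0, -0.035, 0, 0, 0, -0.2]
    - [0, 0, -0.035, 0, 0, 0, 0]
    - [0, 0, -0.015, 0, 0, 0, 0]

```text
time_s: 11.75
ee_pos: [0.5534, -0.2024, 0.3315]
eef_rot: [3.138, -1.007, -0.407]
force: [0.3, 0.2, -0.2]
grip_width: 0.0461
grip_force: 0.0
```

Emit:
jog_arm:
  motion:
    - [0, 0, 0, 0.0903, 0, -0.0574, 0]
    - [0, 0, 0, 0.0903, 0, -0.0574, 0]
    - [0, 0, 0, 0.0903, 0, -0.0574, 0]
    - [0, 0, 0, 0.0903, 0, -0.0574, 0]
    - [0, 0, 0, 0.0903, 0, -0.0574, 0]

```text
time_s: 12.25
ee_pos: [0.551, -0.2037, 0.3219]
eef_rot: [-3.135, -0.97, -0.091]
force: [0.1, -0.1, 0.4]
grip_width: 0.0466
grip_force: 0.0
```

Emit:
jog_arm:
  motion:
    - [0, 0, 0, 0.0903, 0, -0.0574, 0]
    - [0, 0, 0, 0.0903, 0, -0.0574, 0]
    - [0, 0, 0, 0, 0, 0, 0]
    - [0, 0, 0, 0, 0, 0, 0]

```text
time_s: 12.65
ee_pos: [0.5509, -0.2049, 0.3208]
eef_rot: [-3.12, -0.969, 0.103]
force: [-0.2, -0.3, 0.7]
grip_width: 0.0474
grip_force: 0.0
```

```bash
python3 - <<'E'
from h import *
yaw=np.radians(19.7);R=Rtool(yaw,np.radians(32));n=np.array([np.cos(yaw),np.sin(yaw),0])
delta(np.array([.5515,.297,.1427])-.10*n+[0,0,.05],R);print(ctrl.get_obs()['qpos'])
E
```

```text
pose [ 0.5509 -0.2049  0.3208] [-178.7505  -55.5113    5.884 ] F [-0.1911 -0.292   0.7445] 
world d [-0.0785  0.4736 -0.1381] in old tool [-0.1305 -0.4779  0.0642] in new tool [-0.0717 -0.4723  0.1458] rotvec [ 0.1799  0.0418 -0.1326]
[-0.7073 -0.0308  1.9013  1.0176  0.8025  0.1814]
```

Emit:
jog_arm:
  motion:
    - [0, 0, 0, 0.06, 0.014, -0.044, 0]
    - [0, 0, 0, 0.06, 0.014, -0.044, 0]
    - [0, 0, 0, 0.06, 0.014, -0.044, 0]
    - [-0.0065, -0.043, 0.0132, 0, 0, 0, 0]
    - [-0.0065, -0.043, 0.0132, 0, 0, 0, 0]

```text
time_s: 13.15
ee_pos: [0.5361, -0.1177, 0.2948]
eef_rot: [-3.139, -1.011, 0.342]
force: [1.0, 0.2, -0.5]
grip_width: 0.0472
grip_force: 0.0
```

Emit:
jog_arm:
  motion:
    - [-0.0065, -0.043, 0.0132, 0, 0, 0, 0]
    - [-0.0065, -0.043, 0.0132, 0, 0, 0, 0]
    - [-0.0065, -0.043, 0.0132, 0, 0, 0, 0]
    - [-0.0065, -0.043, 0.0132, 0, 0, 0, 0]
    - [-0.0065, -0.043, 0.0132, 0, 0, 0, 0]

```text
time_s: 13.65
ee_pos: [0.4985, 0.0985, 0.2335]
eef_rot: [3.141, -1.014, 0.346]
force: [1.3, 0.2, 0.2]
grip_width: 0.0468
grip_force: 0.0
```

Emit:
jog_arm:
  motion:
    - [-0.0065, -0.043, 0.0132, 0, 0, 0, 0]
    - [-0.0065, -0.043, 0.0132, 0, 0, 0, 0]
    - [-0.0065, -0.043, 0.0132, 0, 0, 0, 0]
    - [-0.0065, -0.043, 0.0132, 0, 0, 0, 0]
    - [0, 0, 0, 0, 0, 0, 0]

```text
time_s: 14.15
ee_pos: [0.4928, 0.1804, 0.2206]
eef_rot: [-3.137, -1.056, 0.348]
force: [0.5, -0.2, -0.1]
grip_width: 0.047
grip_force: 0.0
```

```bash
python3 - <<'E'
from h import *
yaw=np.radians(19.7);R=Rtool(yaw,np.radians(32));n=np.array([np.cos(yaw),np.sin(yaw),0])
delta(np.array([.5515,.297,.1427])-.10*n+[0,0,.05],R);print(ctrl.get_obs()['qpos'])
im=snap('wrist','w8').astype(int)
for z in(.242,.2377,.235,.17,.1427,.13): print(z,proj('w8',[.5515,.297,z]))
hsv=cv2.cvtColor(im.astype(np.uint8),cv2.COLOR_RGB2HSV)
m=((hsv[...,0]<40)|(hsv[...,0]>170))&(hsv[...,1]>90)
u0=proj('w8',[.5515,.297,.17])
for v in range(int(u0[1])-80,int(u0[1])+60,6):
  if 0<=v<420:
    a=im[v,max(0,int(u0[0])-22):int(u0[0])+26:2]; print(v,' '.join(f'{r//16:x}{g//16:x}{b//16:x}' for r,g,b in a))
E
```

```text
pose [0.4928 0.1804 0.2206] [-179.7458  -60.4854   19.927 ] F [ 0.4988 -0.2088 -0.0596] 
world d [-0.0205  0.0883 -0.0379] in old tool [-0.0276 -0.0899  0.0285] in new tool [-0.0266 -0.09    0.029 ] rotvec [-0.0078 -0.0434  0.0021]
[ 0.2223 -0.1384  2.3119  2.2049  0.1411 -0.701 ]
0.242 [169.4125 132.1623]
0.2377 [170.7752 137.0164]
0.235 [171.6162 140.0084]
0.17 [188.9341 200.9813]
0.1427 [194.8305 221.4755]
0.13 [197.3508 230.1956]
120 596 597 496 596 596 496 496 596 596 596 596 496 596 596 597 497 497 4a7 586 853 b52 aab bbc ccc
126 596 596 496 596 596 596 596 496 596 597 596 596 496 596 496 597 596 596 596 899 bbc bbb 899 888
132 da4 da4 da4 b84 863 973 597 496 596 596 496 496 496 496 596 496 496 586 bbb bbb bbb bbb bbb bbb
138 fc5 fd6 da4 a98 eee eee eee eee eee eee eee eee eee eee eee eee ede eee eee eee eee eee eee eee
144 fd6 fd6 762 497 596 497 597 5a7 5a7 496 596 597 596 596 496 354 364 253 354 666 566 666 666 666
150 863 973 863 873 597 596 596 596 596 496 596 496 496 354 354 354 354 364 364 555 556 666 666 666
156 972 973 973 973 874 596 596 597 596 496 596 364 354 354 36
[... 1037 characters left out ...]

222 586 767 888 988 989 777 496 596 596 596 464 310 321 322 310 421 464 496 597 596 496 596 496 597
228 496 586 767 888 989 989 878 496 596 596 596 464 311 321 422 321 421 485 596 596 596 596 496 496
234 596 596 586 666 888 989 999 878 496 596 496 596 464 311 321 321 321 411 496 596 596 596 596 596
240 596 496 596 596 766 877 999 989 878 496 596 596 597 354 311 421 321 321 311 497 497 496 496 496
246 496 596 596 596 496 666 878 989 985 b93 b94 b94 c94 da4 db5 da4 ea4 da4 eb5 eb5 da4 da4 eb5 eb4
252 5a7 597 597 674 fe6 973 666 863 862 a83 973 a83 b83 b94 b94 b94 ca4 ca4 ca4 c94 c94 ca4 ca4 c94
258 253 254 364 841 520 652 762 862 752 762 863 873 973 973 a83 a83 a83 a83 a83 a83 a83 b94 b94 dde
```

Emit:
jog_arm:
  motion:
    - [0, 0, 0, 0, 0.08, 0, 0]
    - [0, 0, 0, 0, 0.08, 0, 0]
    - [0, 0, 0, 0, 0.08, 0, 0]
    - [0, 0, 0, 0, 0.08, 0, 0]
    - [0, 0, 0, 0, 0, 0, 0]

```text
time_s: 14.7
ee_pos: [0.4909, 0.1839, 0.2174]
eef_rot: [-3.09, -1.314, 0.319]
force: [-0.2, -0.3, -0.2]
grip_width: 0.0468
grip_force: 0.0
```

```bash
python3 - <<'E'
from h import *
n=np.array([np.cos(.344),np.sin(.344),0]);r=np.array([.6248,.0944,.235])
for uv in((186,198),(192.5,222)):
  o,dd=ray('w8',*uv); s=n@(r-o)/(n@dd); print(uv,o+s*dd)
yaw=np.radians(19.7);R=Rtool(yaw,np.radians(12));n=np.array([np.cos(yaw),np.sin(yaw),0])
delta(np.array([.5515,.297,.1427])-.10*n+[0,0,.03],R);print(ctrl.get_obs()['qpos'])
E
```

```text
(186, 198) [0.55139349 0.29930658 0.1730772 ]
(192.5, 222) [0.55121115 0.29981557 0.14121949]
pose [0.4909 0.1839 0.2174] [-177.0242  -75.283    18.2545] F [-0.208  -0.2859 -0.1635] 
world d [-0.0162  0.0856 -0.0486] in old tool [-0.0441 -0.085   0.0278] in new tool [-0.0447 -0.086   0.0234] rotvec [-0.0274  0.0473 -0.0071]
[ 0.2048 -0.0236  2.4297  2.8499  0.5951 -1.3563]
```

Emit:
jog_arm:
  motion:
    - [-0.008, -0.025, 0.02, -0.014, 0.024, -0.004, 0]
    - [-0.01, -0.025, 0.015, -0.014, 0.024, -0.004, 0]
    - [-0.013, -0.025, 0.012, 0, 0, 0, 0]
    - [-0.013, -0.014, 0.005, 0, 0, 0, 0]
    - [0, 0, 0, 0, 0, 0, 0]

```text
time_s: 15.2
ee_pos: [0.4989, 0.2835, 0.1644]
eef_rot: [-3.137, -1.362, 0.344]
force: [0.2, -0.1, -0.2]
grip_width: 0.0471
grip_force: 0.0
```

```bash
python3 - <<'E'
from h import *
yaw=np.radians(19.7);R=Rtool(yaw,np.radians(12));
delta(np.array([.5513,.2995,.1427]),R);print(ctrl.get_obs()['qpos'])
im=snap('wrist','w9').astype(int)
u0=proj('w9',[.5513,.2995,.16]);print(u0,proj('w9',[.5513,.2995,.1427]),proj('w9',[.5513,.2995,.2377]))
for v in range(int(u0[1])-40,int(u0[1])+30,7):
  if 0<=v<420:
    a=im[v,max(0,int(u0[0])-24):int(u0[0])+24:2]; print(v,' '.join(f'{r//16:x}{g//16:x}{b//16:x}' for r,g,b in a))
E
```

```text
pose [0.4989 0.2835 0.1644] [-179.7135  -78.0146   19.7368] F [ 0.1911 -0.1454 -0.1765] 
world d [ 0.0697  0.0222 -0.0256] in old tool [-0.0099  0.003   0.0768] in new tool [-0.0099  0.0026  0.0768] rotvec [-0.0056 -0.0003  0.0001]
[ 0.5405  0.2932  2.3178  3.3928  0.8432 -1.6987]
[289.8372 211.9994] [289.7701 231.8627] [290.1776 105.2005]
171 99a 889 999 999 999 777 666 666 555 211 211 310 310 321 321 321 321 222 222 222 222 122 222 212
178 555 566 666 666 666 666 666 667 677 211 321 322 321 321 321 321 655 888 667 778 888 889 888 889
185 555 566 666 555 666 666 666 666 666 211 311 321 321 321 321 321 544 666 555 222 444 333 333 333
192 666 666 666 323 000 111 111 111 666 332 321 310 320 321 321 321 555 555 555 010 011 111 011 111
199 555 555 555 555 555 555 666 666 666 433 321 321 310 321 311 321 455 555 666 011 111 121 011 111
206 555 555 555 222 000 000 101 111 677 333 321 321 321 321 321 321 555 555 656 010 121 121 011 011
213 555 555 555 556 556 566 667 666 666 333 320 432 321 311 321 321 566 555 556 121 122 111 111 111
220 555 555 555 333 000 111 000 000 666 332 311 321 321 321 311 321 556 555 666 666 555 565 555 666
227 555 555 555 555 555 666 566 666 666 444 311 321 311 311 321 421 555 555 555 555 555 666 555 555
234 132 232 364 374 364 375 364 364 375 343 311 311 321 310 321 321 343 333 333 343 444 444 444 445
```

Emit:
jog_arm:
  motion:
    - [-0.005, 0.0015, 0.02, 0, 0, 0, 0]
    - [-0.005, 0.0012, 0.02, 0, 0, 0, 0]
    - [0, 0, 0.02, 0, 0, 0, 0]
    - [0, 0, 0.0165, 0, 0, 0, 0]
    - [0, 0, 0, 0, 0, 0, -0.4]
  squeeze: 25

```text
time_s: 15.75
ee_pos: [0.5709, 0.3021, 0.1416]
eef_rot: [3.139, -1.366, 0.345]
force: [-0.5, 0.5, -0.5]
grip_width: 0.0419
grip_force: 0.0
```

Emit:
jog_arm:
  motion:
    - [0, 0, 0, 0, 0, 0, -0.7]
    - [0, 0, 0, 0, 0, 0, -0.85]
    - [0, 0, 0, 0, 0, 0, -1]
    - [0, 0, 0, 0, 0, 0, -1]
    - [0, 0, 0, 0, 0, 0, -1]

```text
time_s: 16.25
ee_pos: [0.5692, 0.3023, 0.1403]
eef_rot: [3.128, -1.365, 0.356]
force: [0.3, 0.7, 0.5]
grip_width: 0.0093
grip_force: 24.9
```

```bash
python3 - <<'E'
from h import *
o=ctrl.get_obs();print(o['ee_pos'],o['eef_rot'],o['force'],o['grip_width'],o['qpos'])
yaw=np.radians(19.7);R=Rtool(yaw,np.radians(12));delta(np.array([.5513,.2995,.1427]),R)
E
```

```text
[0.56918901 0.30232186 0.14033265] [ 3.12777894 -1.36526175  0.35566699] [0.33530349 0.67456358 0.48347906] 0.009273457541616532 [ 0.49381081  0.46148793  2.14324645  3.34301595  0.83625561 -1.67838736]
pose [0.5692 0.3023 0.1403] [179.2085 -78.2237  20.3782] F [0.3353 0.6746 0.4835] 
world d [-0.0006  0.0034 -0.0015] in old tool [-0.0014 -0.0034  0.0009] in new tool [-0.0014 -0.0034  0.0009] rotvec [ 0.0022 -0.0039  0.0024]
```

Emit:
jog_arm:
  motion:
    - [0.0045, 0, -0.001, 0, 0, 0, -1]
    - [0.0046, 0, -0.001, 0, 0, 0, -1]
    - [0.0046, 0, -0.001, 0, 0, 0, -1]
    - [0, 0, 0, 0, 0, 0, -1]
    - [-0.0031, 0, -0.0147, 0, 0, 0, -1]
  squeeze: 30

```text
time_s: 16.75
ee_pos: [0.5558, 0.2973, 0.1549]
eef_rot: [3.129, -1.367, 0.353]
force: [-0.2, -0.7, -3.0]
grip_width: 0.0091
grip_force: 29.9
```

Emit:
jog_arm:
  motion:
    - [-0.0037, 0, -0.0176, 0, 0, 0, -1]
    - [-0.0037, 0, -0.0176, 0, 0, 0, -1]
    - [-0.0037, 0, -0.0176, 0, 0, 0, -1]
    - [0, 0, 0, 0, 0, 0, -1]
    - [0, 0, 0, 0, 0, 0, -1]

```text
time_s: 17.25
ee_pos: [0.5045, 0.2792, 0.1543]
eef_rot: [3.128, -1.366, 0.355]
force: [-0.1, -0.1, -3.1]
grip_width: 0.0094
grip_force: 29.9
```

```bash
python3 - <<'E'
from h import *
np.set_printoptions(precision=4,suppress=True)
F=[]
im=snap('wrist','w10').astype(int)
o=ctrl.get_obs();R=Ro.from_euler('xyz',o['eef_rot']).as_matrix(); k=np.array([.0917,0,-.0373])
ap=np.array(o['ee_pos'])+R@k;print('apex',ap,o['force'],o['qpos'],o['grip_width'],o['eef_rot'])
u0=proj('w10',ap);print(u0)
for v in range(int(u0[1])-24,int(u0[1])+90,5):
  if 0<=v<420:
    a=im[v,int(u0[0])-30:int(u0[0])+30:2]; print(v,' '.join(f'{r//16:x}{g//16:x}{b//16:x}' for r,g,b in a))
# side/scene: leader now
snap('scene','s10');snap('side','d10')
# standoff at stand
y=np.radians(-25);n=np.array([np.cos(y),np.sin(y),0]);pin=np.array([.6345,-.238,.35])
R2=Rtool(y,np.radians(11.8));
seat=pin+[0,0,.0027-.153]
t=seat+[0,0,.015]-.11*n-R2@k;print('standoff tcp',t); delta(t-R2@[0,0,ctrl.pinch_z],R2)
E
```

```text
apex [0.4879 0.2736 0.2518] [-0.5139  0.3859 -3.4616] [ 0.5267  0.3326  2.3109  3.3787  0.8783 -1.6884] 0.009713369462189066 [ 3.1285 -1.3659  0.3544]
[285.5636  73.1489]
49 aa8 9a8 9a7 aa8 aa8 aa8 ab8 ab8 aa8 ab8 aa8 aa8 ab8 aa8 aa8 aa8 aa8 aa8 aa8 aa8 aa8 9a8 aa7 aa8 aa8 aa8 aa8 aa8 aa8 aa8
54 aa8 ab8 aa8 aa8 aa8 aa8 ab8 aa8 aa8 aa8 aa8 aa8 aa8 aa8 aa8 aa8 ab8 aa8 aa8 9a8 aa8 aa8 aa8 9a8 aa8 aa8 aa8 aa8 aa8 9a7
59 ab8 aa8 aa8 ab8 aa8 aa8 aa8 aa8 aa8 aa8 aa8 aa8 ab8 aa8 ab8 aa8 aa8 aa8 aa8 ab8 aa8 aa8 aa8 aa8 aa8 9a8 aa8 aa8 9a7 aa8
64 aa8 aa8 ab8 ab8 aa8 ab8 ab8 ab8 aa8 aa8 db6 db6 db6 db6 db6 db6 da5 db5 db5 db6 aa8 aa8 aa8 aa8 aa8 aa7 9a7 9a7 aa8 aa8
69 ab8 ab8 ab8 aa8 aa8 aa8 ab8 ab8 ab8 ab8 ec5 ec5 ec5 ec5 ec5 ec5 ec5 ec5 eb5 ec5 9a8 aa8 aa8 9a8 aa8 aa8 aa8 aa8 aa8 9a7
74 aa8 aa8 ab8 ab8 ab8 ab8 aa8 aa8 ab8 bb8 ec5 ec5 fc5 ec5 ec5 ec5 ec5 fc5 ec5 ec4 9a8 aa8 aa8 ab8 aa8 aa8 aa8 aa8 aa8 aa8
79 aa8 ab8 ab8 ab8 ab8 aa8 aa8 ab8 ab8 ab9 762 762 752 762 752 762 752 762 762 751 ab8 aa8 aa8 aa8 aa8 aa8 aa8 aa8 aa8 aa8
84 ab8 aa8 ab8 aa8 ab8 ab8 aa8 aa8 ab8 ab9 862 863 973 973 862 862 8
[... 1476 characters left out ...]
c94 ca4 ca4 c94 ca4 c94 ab8 aa8 ab8 ab8 ab8 ab8 aa8 aa8 aa8 aa8
149 aa8 aa8 aa8 aa8 888 aaa aaa aaa 444 555 555 652 652 652 652 652 652 651 652 752 555 555 455 555 555 555 555 767 aaa 99a
154 aa8 9a7 9a7 aaa aaa aaa aaa 333 334 444 444 652 652 651 652 652 652 652 652 652 455 455 444 555 455 555 555 778 aab aaa
159 aa8 887 aab aaa 555 666 666 333 233 333 322 752 652 752 652 652 652 652 753 652 532 233 333 222 333 333 223 888 9aa aaa
standoff tcp [ 0.5509 -0.199   0.1173]
pose [0.5048 0.2792 0.1543] [179.242  -78.2451  20.3028] F [ 0.6426  0.5639 -3.0157] 
world d [ 0.0461 -0.4782 -0.0369] in old tool [-0.0612  0.466  -0.1065] in new tool [0.0137 0.414  0.2463] rotvec [-0.7608 -0.0018  0.1612]
```

Emit:
jog_arm:
  motion:
    - [0.0196, 0, -0.0041, 0, 0, 0, -1]
    - [0, 0, 0, -0.0867, 0, 0.0181, -1]
    - [0, 0, 0, -0.0867, 0, 0.0181, -1]
    - [0, 0, 0, -0.0867, 0, 0.0181, -1]
    - [0, 0, 0, -0.0867, 0, 0.0181, -1]

```text
time_s: 17.9
ee_pos: [0.5042, 0.2791, 0.1739]
eef_rot: [3.129, -1.365, -0.005]
force: [0.9, 0.5, -2.3]
grip_width: 0.0095
grip_force: 29.9
```

Emit:
jog_arm:
  motion:
    - [0.0015, 0.0398, 0.0073, 0, 0, 0, -1]
    - [0.0015, 0.0398, 0.0073, 0, 0, 0, -1]
    - [0.0015, 0.0398, 0.0073, 0, 0, 0, -1]
    - [0.0015, 0.0398, 0.0073, 0, 0, 0, -1]
    - [0.0015, 0.0398, 0.0073, 0, 0, 0, -1]

```text
time_s: 18.4
ee_pos: [0.5392, 0.0783, 0.1746]
eef_rot: [3.129, -1.366, 0.0]
force: [1.5, 0.5, -2.0]
grip_width: 0.0094
grip_force: 30.0
```

```bash
python3 - <<'E'
from h import *
np.set_printoptions(precision=4,suppress=True)
o=ctrl.get_obs();print(o['ee_pos'],o['eef_rot'],o['force'],o['qpos'])
print('dome',atz('scene0',174*.7,380*.7,.01),atz('side0',516*.7,260*.7,.01))
E
```

```text
[0.5392 0.0783 0.1746] [ 3.1289 -1.366   0.0001] [ 1.4947  0.5181 -2.011 ] [ 0.1614  0.2162  2.3907  3.3713  0.8414 -1.6922]
dome [ 0.4693 -0.4546  0.01  ] [ 0.4389 -0.4357  0.01  ]
```

Emit:
jog_arm:
  motion:
    - [0.0003, 0.0396, 0.0017, 0, 0, 0, -1]
    - [0.0003, 0.0396, 0.0017, 0, 0, 0, -1]
    - [0.0003, 0.0396, 0.0017, 0, 0, 0, -1]
    - [0.0003, 0.0396, 0.0017, 0, 0, 0, -1]
    - [0.0003, 0.0396, 0.0017, 0, 0, 0, -1]

```text
time_s: 18.9
ee_pos: [0.545, -0.1206, 0.1749]
eef_rot: [3.127, -1.366, 0.002]
force: [2.0, 1.2, -2.9]
grip_width: 0.0098
grip_force: 30.0
```

Emit:
jog_arm:
  motion:
    - [0.0003, 0.0396, 0.0017, 0, 0, 0, -1]
    - [0.0003, 0.0396, 0.0017, 0, 0, 0, -1]
    - [0, 0, 0, -0.0855, 0, 0.0178, -1]
    - [0, 0, 0, -0.0855, 0, 0.0178, -1]
    - [0, 0, 0, -0.0855, 0, 0.0178, -1]

```text
time_s: 19.4
ee_pos: [0.5471, -0.1991, 0.1745]
eef_rot: [3.13, -1.366, -0.269]
force: [-0.0, -1.5, -2.5]
grip_width: 0.0097
grip_force: 30.0
```

Emit:
jog_arm:
  motion:
    - [0, 0, 0, -0.0855, 0, 0.0178, -1]
    - [0, 0, 0, -0.0855, 0, 0.0178, -1]
    - [0, 0, 0, 0, 0, 0, -1]
    - [0, 0, 0, 0, 0, 0, -1]

```text
time_s: 19.8
ee_pos: [0.5482, -0.1968, 0.175]
eef_rot: [3.127, -1.368, -0.431]
force: [-0.4, 0.2, -2.5]
grip_width: 0.0092
grip_force: 30.0
```

```bash
python3 - <<'E'
from h import *
np.set_printoptions(precision=4,suppress=True)
k=np.array([.0917,0,-.0373]);y=np.radians(-25);n=np.array([np.cos(y),np.sin(y),0]);pin=np.array([.6345,-.238,.35])
R2=Rtool(y,np.radians(11.8));seat=pin+[0,0,.0027-.153]
t=seat+[0,0,.015]-.09*n-R2@k; delta(t-R2@[0,0,ctrl.pinch_z],R2)
im=snap('wrist','w11').astype(int);snap('scene','s11');snap('side','d11')
for z in (.355,.35,.30,.2627,.236,.2,.1975):print(z,proj('w11',[pin[0],pin[1],z]))
o=ctrl.get_obs();ap=np.array(o['ee_pos'])+Ro.from_euler('xyz',o['eef_rot']).as_matrix()@k;print('apex',ap,proj('w11',ap),o['qpos'])
u0=proj('w11',[pin[0],pin[1],.22])
for v in range(max(0,int(u0[1])-40),int(u0[1])+50,3):
    a=im[v,int(u0[0])-40:int(u0[0])+40:2]; print(v,' '.join(f'{r//16:x}{g//16:x}{b//16:x}' for r,g,b in a))
print(u0)
E
```

```text
pose [ 0.5482 -0.1968  0.175 ] [179.176  -78.3526 -24.6719] F [-0.3649  0.1741 -2.4883] 
world d [ 0.0208 -0.0106 -0.0577] in old tool [-0.0518  0.0005  0.0345] in new tool [-0.0517  0.0009  0.0346] rotvec [ 0.0088 -0.0027  0.0011]
0.355 [286.272  -74.9179]
0.35 [286.2534 -65.5892]
0.3 [286.084   20.7283]
0.2627 [285.976   77.0789]
0.236 [285.907  113.5288]
0.2 [285.8238 158.0389]
0.1975 [285.8184 160.9463]
apex [ 0.5314 -0.1901  0.2723] [288.4351  73.4321] [-0.3778  0.2708  2.3081  3.2378  0.8065 -1.6259]
93 973 973 973 973 973 973 973 973 973 973 973 973 973 973 973 973 973 973 973 973 973 973 973 973 973 873 973 973 973 973 962 973 973 973 973 973 973 973 973 973
96 973 973 973 973 973 973 973 973 973 973 973 973 973 973 973 973 973 973 973 973 973 973 973 973 973 973 972 973 973 973 973 973 973 973 973 973 973 873 973 973
99 973 973 973 973 973 973 973 973 973 973 973 973 a84 973 973 973 873 973 973 973 973 873 973 973 973 973 973 973 973 973 973 973 973 973 973 973 973 973 973 973
102 973 973 973 973 973 973 973 973 972 973 973 973 973 973 873 973 973 973 973 973 973 973 973 973
[... 3648 characters left out ...]
 001 112 112 222 222 122
171 9a7 886 878 666 333 222 101 111 222 999 999 011 111 222 222 111 311 310 421 321 421 321 321 421 422 421 211 111 122 111 222 112 212 222 111 112 211 111 222 111
174 111 222 888 666 111 112 222 112 323 aa9 999 222 111 111 111 000 321 321 422 321 321 421 311 321 321 421 221 222 222 212 222 111 223 111 222 112 222 222 222 222
177 111 111 877 555 000 111 111 111 111 211 112 222 221 111 222 110 321 321 321 421 422 421 321 321 322 321 211 222 111 222 111 222 222 222 222 222 222 222 122 111
180 212 222 111 222 222 112 222 111 122 001 111 111 122 222 222 222 311 310 321 421 320 421 311 321 321 321 221 222 222 222 222 212 222 111 111 111 111 111 111 111
[285.8687 133.9373]
```

```bash
python3 - <<'E'
from h import *
np.set_printoptions(precision=4,suppress=True)
y=np.radians(-25.3);n=np.array([np.cos(y),np.sin(y),0]);pin=np.array([.6345,-.238,.35]);P=[]
for uv in((288.7,160.3),(288.7,118.5),(271.7,140),(305.7,140)):
  o,d=ray('w11',*uv); P.append(o+d*(n@(pin-o)/(n@d))); print(uv,P[-1])
print(np.linalg.norm(P[3]-P[2]), 'wire centre dz from pin',P[0][2]-.35,P[1][2]-.35)
k=np.array([.0917,0,-.0373]);L=P[0].copy()
o=ctrl.get_obs();R=Ro.from_euler('xyz',o['eef_rot']).as_matrix();ap=np.array(o['ee_pos'])+R@k
w=L+[0,0,.0027+.015]-ap; print('to above seat: world',w,'tool',R.T@w,'fwd in tool',R.T@n,'up',R.T@[0,0,1])
E
```

```text
(288.7, 160.3) [ 0.6335 -0.2402  0.1981]
(288.7, 118.5) [ 0.6336 -0.24    0.2322]
(271.7, 140) [ 0.6394 -0.2277  0.2151]
(305.7, 140) [ 0.6277 -0.2524  0.2151]
0.02735163446024155 wire centre dz from pin -0.15193906805423565 -0.11781908268559921
to above seat: world [ 0.1021 -0.0501 -0.0565] tool [-0.0324  0.0007  0.1228] fwd in tool [ 0.2021 -0.0066  0.9793] up [ 0.9794  0.0027 -0.2021]
```

Emit:
jog_arm:
  motion:
    - [-0.0142, 0, 0.0029, 0, 0, 0, -1]
    - [-0.0142, 0, 0.0029, 0, 0, 0, -1]
    - [-0.0142, 0, 0.0029, 0, 0, 0, -1]
    - [-0.0141, 0, 0.003, 0, 0, 0, -1]
    - [0, 0, 0, 0, 0, 0, -1]

```text
time_s: 20.45
ee_pos: [0.547, -0.1982, 0.1152]
eef_rot: [3.131, -1.364, -0.438]
force: [0.6, -1.0, -3.6]
grip_width: 0.0096
grip_force: 30.0
```

Emit:
jog_arm:
  motion:
    - [0.0043, 0.0002, 0.0208, 0, 0, 0, -1]
    - [0.0043, 0.0002, 0.0208, 0, 0, 0, -1]
    - [0.0043, 0.0003, 0.0208, 0, 0, 0, -1]
    - [0.0021, 0.0002, 0.0104, 0, 0, 0, -1]
    - [0, 0, 0, 0, 0, 0, -1]

```text
time_s: 20.95
ee_pos: [0.6145, -0.2316, 0.1177]
eef_rot: [3.131, -1.368, -0.439]
force: [-0.1, 0.4, -3.1]
grip_width: 0.0092
grip_force: 30.0
```

```bash
python3 - <<'E'
from h import *
np.set_printoptions(precision=4,suppress=True)
im=snap('wrist','w12').astype(int);snap('scene','s12');snap('side','d12')
k=np.array([.0917,0,-.0373]);L=np.array([.6335,-.2402,.1967])
o=ctrl.get_obs();R=Ro.from_euler('xyz',o['eef_rot']).as_matrix();ap=np.array(o['ee_pos'])+R@k
w=L+[0,0,.0027+.015]-ap; print('apex',ap,o['eef_rot'],o['force'],o['qpos'],'to above seat: world',w,'tool',R.T@w)
print('loop px: bottom',proj('w12',L),'top',proj('w12',L+[0,0,.037]),'apex',proj('w12',ap))
u0=proj('w12',ap)
for v in range(max(0,int(u0[1])-42),int(u0[1])+60,3):
    a=im[v,int(u0[0])-44:int(u0[0])+44:2]; print(v,' '.join(f'{r//16:x}{g//16:x}{b//16:x}' for r,g,b in a))
E
```

```text
apex [ 0.5972 -0.2227  0.2141] [ 3.1309 -1.3663 -0.4389] [ 0.0952  0.1027 -3.0068] [-0.3924  0.5353  2.1179  3.2145  0.8788 -1.6079] to above seat: world [ 0.0363 -0.0175  0.0003] tool [0.0085 0.     0.0394]
loop px: bottom [284.7589 104.5798] top [284.743   28.7806] apex [284.2928  76.0119]
34 973 973 973 973 a73 a73 987 888 888 888 777 766 666 656 666 666 656 655 666 656 556 666 656 555 656 555 656 656 556 555 555 656 777 777 877 888 bbb a97 973 973 a83 973 a83 973
37 973 973 973 973 a83 a73 777 777 888 777 666 555 973 a73 a83 a83 a73 a83 a83 a83 a83 a73 a73 a73 a83 a83 a73 a83 a83 a83 a83 974 555 666 777 877 777 877 972 a73 a83 a83 973 973
40 973 a83 973 973 973 a72 777 877 888 777 666 973 973 973 973 973 973 973 973 973 a83 973 973 973 973 973 973 973 973 983 a83 a73 973 767 877 877 777 877 a73 a83 a83 973 973 973
43 973 973 973 973 973 a72 777 877 878 777 666 973 973 973 973 a73 973 973 973 973 983 973 973 983 973 a83 a73 973 a83 a73 a83 a73 973 667 877 888 777 887 a73 a83 a83 a73 973 973
46 973 973 973 973 a83 a73 767 877 888 777 656 888 888 986 973 a83 973 983 973 973 973 973 
[... 4590 characters left out ...]
 bc9 bc9 aa8 999 999 888 bb9 bb9 bc9 bb9 bb8 bc9 973 973 a95 a83 973 973 973 973 973 973 973 973 ab8 bb8 bb9 bb9 889 999 a99 bb9 bc9 bc9 ab9 ab8 972 973 aa8 bb9
127 cc9 bc9 bc9 bc9 bc9 bc9 cc9 999 999 999 bc9 bc9 bc9 bc9 bc9 bc9 973 973 aa6 973 973 973 973 973 973 973 973 973 bb8 bb9 bb9 bb8 989 999 999 bc9 bc9 bb9 ab9 aa8 973 962 bc9 bb8
130 bc9 bc9 bc9 bc9 bc9 bc9 bc9 999 999 aa9 bc9 bb9 bb9 bc9 bb9 bc9 973 973 a96 973 973 973 973 973 973 973 973 973 bb8 bb9 bb9 bb9 999 999 888 bb9 bb9 bb8 bb8 ab8 973 873 bca bb9
133 997 bc9 bc9 bb9 bb9 bb8 bc9 999 999 999 bc9 bc9 bb9 bb9 bb9 bc9 973 973 996 973 973 973 973 973 973 973 a83 972 ab8 bb9 bb9 bb9 999 999 898 bb9 bc9 bb9 bc9 996 973 873 bc9 bb9
```

Emit:
jog_arm:
  motion:
    - [0.0028, -0.0004, 0.0131, 0, 0, 0, -1]
    - [0.0028, -0.0004, 0.0131, 0, 0, 0, -1]
    - [0.0028, -0.0004, 0.0131, 0, 0, 0, -1]
    - [0, 0, 0, 0, 0, 0, -1]
    - [0, 0, 0, 0, 0, 0, -1]
  squeeze: 15

```text
time_s: 21.6
ee_pos: [0.6499, -0.2469, 0.1168]
eef_rot: [3.131, -1.366, -0.439]
force: [-0.7, 0.2, -3.1]
grip_width: 0.0095
grip_force: 15.0
```

```bash
python3 - <<'E'
from h import *
np.set_printoptions(precision=4,suppress=True)
im=snap('wrist','w13').astype(int)
k=np.array([.0917,.0008,-.0373]);L=np.array([.6335,-.2402,.1967])
o=ctrl.get_obs();R=Ro.from_euler('xyz',o['eef_rot']).as_matrix();ap=np.array(o['ee_pos'])+R@k
w=L+[0,0,.0027]-ap; print('apex',ap,o['force'],'to seat: world',w,'tool',R.T@w)
print('loop px: bottom',proj('w13',L),'top',proj('w13',L+[0,0,.037]),'apex',proj('w13',ap))
u0=proj('w13',ap)
for v in range(max(0,int(u0[1])-48),int(u0[1])+60,4):
    a=im[v,int(u0[0])-44:int(u0[0])+44:2]; print(v,' '.join(f'{r//16:x}{g//16:x}{b//16:x}' for r,g,b in a))
E
```

```text
apex [ 0.6335 -0.2396  0.2141] [ 0.4722  0.4737 -2.7224] to seat: world [ 0.     -0.0006 -0.0147] tool [-0.0144  0.0005  0.0033]
loop px: bottom [288.1173 116.0084] top [288.4946  20.1473] apex [286.9787  73.368 ]
25 a84 a73 a83 999 989 888 888 878 777 777 777 777 777 777 777 766 777 666 767 777 777 777 777 766 767 777 767 767 766 767 766 766 666 777 766 777 777 888 888 999 baa cbb a73 a83
29 a83 a83 888 888 888 888 878 777 666 555 554 544 554 554 544 544 554 554 544 654 654 654 654 554 654 654 654 654 654 654 654 654 654 654 554 555 666 777 777 888 888 888 99a a72
33 a83 a83 767 878 878 888 777 666 555 973 973 973 973 973 a84 a83 a83 a83 973 a83 a83 973 973 973 a83 973 a73 973 a83 a83 a83 a83 a73 a73 a73 a83 654 767 877 878 888 777 888 a83
37 a83 a83 777 777 888 888 777 777 975 972 973 a73 a83 a84 a73 a83 a73 a83 973 a73 a83 973 973 973 973 a83 a83 a83 973 a73 a83 a83 a83 a83 a73 a83 765 777 877 888 888 777 887 a83
41 973 a83 776 777 888 888 888 777 986 972 974 a83 a83 973 973 a83 a83 973 a83 a73 a83 973 973 973 a73 a83 a83 973 a73 973 a73 a83 a83 a73 a84 a73 765 777 878 888 878 878
[... 3254 characters left out ...]
 029 259 25a 04b ab9 aa8 656 877 888 988 888 a99 999 a99 983 a73 a83 973 973 973 a73 a73 a72 a98 a9a 989 999 988 888 877 767 765 cca bc9 bc9 cc9 788 148 249 038
121 bc9 bc9 bc9 cc9 027 148 148 138 789 cc9 cc9 aa8 656 878 888 888 878 887 973 973 a73 a73 a83 973 a73 a73 973 875 878 888 878 888 777 766 b93 ba5 bca bc9 bc9 bc9 bb8 972 a83 a95
125 bc9 bc9 bc9 cc9 148 148 148 037 789 bc9 bc9 bc9 bc9 cc9 997 853 852 863 973 973 973 a83 a83 973 973 a83 973 a96 ab8 bb9 bb9 cc9 998 999 999 bba bc9 bb9 bb9 bb9 bb9 973 973 aa6
129 bc9 cc9 bc9 cc9 cd9 999 aa9 999 cd9 bc9 bc9 bc9 bc9 bc9 bc9 973 973 a83 973 973 973 973 973 973 a83 a73 973 aa7 bc9 bb9 bb9 bc9 888 999 999 bb9 bc9 bc9 bb9 bb9 bb8 973 973 aa7
```

Emit:
jog_arm:
  motion:
    - [-0.0036, 0, 0.0007, 0, 0, 0, -1]
    - [-0.0036, 0, 0.0008, 0, 0, 0, -1]
    - [-0.0036, 0, 0.0007, 0, 0, 0, -1]
    - [0, 0, 0, 0, 0, 0, -1]
    - [0, 0, 0, 0, 0, 0, -1]

```text
time_s: 22.15
ee_pos: [0.6506, -0.2473, 0.106]
eef_rot: [3.131, -1.367, -0.439]
force: [-0.3, 1.1, -1.8]
grip_width: 0.0101
grip_force: 15.0
```

Emit:
jog_arm:
  motion:
    - [-0.0007, 0, 0.00015, 0, 0, 0, -1]
    - [0, 0, 0, 0, 0, 0, -1]

```text
time_s: 22.35
ee_pos: [0.6507, -0.2473, 0.1055]
eef_rot: [3.131, -1.367, -0.439]
force: [-0.4, 0.1, -3.5]
grip_width: 0.0097
grip_force: 15.0
```

Emit:
jog_arm:
  motion:
    - [-0.0007, 0, 0.00015, 0, 0, 0, -1]
    - [0, 0, 0, 0, 0, 0, -1]

```text
time_s: 22.55
ee_pos: [0.6507, -0.2473, 0.1048]
eef_rot: [3.131, -1.367, -0.439]
force: [-0.2, 0.2, -3.3]
grip_width: 0.0099
grip_force: 15.0
```

Emit:
jog_arm:
  motion:
    - [-0.0006, 0, 0.0001, 0, 0, 0, -1]
    - [0, 0, 0, 0, 0, 0, -1]

```text
time_s: 22.75
ee_pos: [0.6506, -0.2473, 0.1041]
eef_rot: [3.131, -1.367, -0.439]
force: [-0.7, -0.1, -3.5]
grip_width: 0.0094
grip_force: 15.0
```

Emit:
jog_arm:
  motion:
    - [-0.0006, 0, 0.0001, 0, 0, 0, -1]
    - [0, 0, 0, 0, 0, 0, -1]

```text
time_s: 22.95
ee_pos: [0.6506, -0.2473, 0.1035]
eef_rot: [3.131, -1.367, -0.439]
force: [-0.0, -0.2, -3.6]
grip_width: 0.01
grip_force: 15.0
```

Emit:
jog_arm:
  motion:
    - [-0.0005, 0, 0.0001, 0, 0, 0, -1]
    - [0, 0, 0, 0, 0, 0, -1]

```text
time_s: 23.15
ee_pos: [0.6506, -0.2473, 0.103]
eef_rot: [3.131, -1.367, -0.439]
force: [0.2, -0.4, -2.7]
grip_width: 0.0099
grip_force: 15.0
```

Emit:
jog_arm:
  motion:
    - [-0.0005, 0, 0.0001, 0, 0, 0, -1]
    - [0, 0, 0, 0, 0, 0, -1]

```text
time_s: 23.35
ee_pos: [0.6506, -0.2473, 0.1024]
eef_rot: [3.131, -1.367, -0.439]
force: [0.4, 0.2, -2.7]
grip_width: 0.0097
grip_force: 15.0
```

Emit:
jog_arm:
  motion:
    - [-0.0005, 0, 0.0001, 0, 0, 0, -1]
    - [0, 0, 0, 0, 0, 0, -1]

```text
time_s: 23.55
ee_pos: [0.6507, -0.2473, 0.1022]
eef_rot: [3.131, -1.368, -0.439]
force: [0.5, -0.1, -3.2]
grip_width: 0.0099
grip_force: 15.0
```

Emit:
jog_arm:
  motion:
    - [-0.0005, 0, 0.0001, 0, 0, 0, -1]
    - [0, 0, 0, 0, 0, 0, -1]

```text
time_s: 23.75
ee_pos: [0.6508, -0.2474, 0.1019]
eef_rot: [3.131, -1.368, -0.439]
force: [-0.2, -0.1, 0.6]
grip_width: 0.0096
grip_force: 15.0
```

Emit:
jog_arm:
  motion:
    - [0, 0, 0, 0, 0, 0, -1]
    - [0, 0, 0, 0, 0, 0, -1]

```text
time_s: 23.95
ee_pos: [0.6508, -0.2474, 0.1019]
eef_rot: [3.131, -1.368, -0.439]
force: [-0.3, -0.1, 0.8]
grip_width: 0.0095
grip_force: 15.0
```

Contact is at the predicted height and the weight is carried. Opening slowly.

Emit:
jog_arm:
  motion:
    - [0, 0, 0, 0, 0, 0, -0.76]
    - [0, 0, 0, 0, 0, 0, -0.73]
    - [0, 0, 0, 0, 0, 0, -0.68]
    - [0, 0, 0, 0, 0, 0, -0.6]
    - [0, 0, 0, 0, 0, 0, -0.45]
  squeeze: 5

```text
time_s: 24.45
ee_pos: [0.6506, -0.2473, 0.1015]
eef_rot: [3.131, -1.367, -0.439]
force: [-0.8, 0.8, 0.2]
grip_width: 0.0236
grip_force: 0.0
```

Emit:
jog_arm:
  motion:
    - [0, 0, 0, 0, 0, 0, -0.3]
    - [0, 0, 0, 0, 0, 0, -0.2]
    - [0, 0, 0, 0, 0, 0, -0.2]
    - [0, 0, 0, 0, 0, 0, -0.2]
    - [0, 0, 0, 0, 0, 0, -0.2]

```text
time_s: 24.95
ee_pos: [0.6506, -0.2473, 0.1015]
eef_rot: [3.131, -1.367, -0.439]
force: [0.0, -1.0, -0.7]
grip_width: 0.0376
grip_force: 0.0
```

```bash
python3 - <<'E'
from h import *
np.set_printoptions(precision=4,suppress=True)
o=ctrl.get_obs();print(o['ee_pos'],o['force'],o['grip_width'])
im=snap('wrist','w14').astype(int);snap('scene','s14');snap('side','d14')
L=np.array([.6335,-.2402,.1967]);G=L+[0,0,.0027-.095]
print('grip px',proj('w14',G),'apex',proj('w14',L+[0,0,.0027]))
u=int(proj('w14',L+[0,0,.0027])[0])
for v in range(60,250,7):
    a=im[v,u-40:u+40:2]; print(v,' '.join(f'{r//16:x}{g//16:x}{b//16:x}' for r,g,b in a))
E
```

```text
[ 0.6506 -0.2473  0.1015] [ 0.0099 -1.0459 -0.6824] 0.037569997393807335
grip px [287.3909 262.5697] apex [288.11    72.0167]
60 777 877 878 888 877 889 862 752 752 752 752 751 763 763 875 885 885 885 885 885 885 885 885 885 886 875 875 885 885 885 875 875 774 777 777 888 888 878 878 875
67 666 777 888 888 888 999 bab dcc bc9 bc9 bc9 bc9 bc9 bc9 fd5 fd6 fd6 fd6 fd6 fd6 fd6 eb5 eb5 a73 bb8 bc9 bc9 bb9 bb9 bb9 aa8 989 988 999 888 888 877 777 676 cc9
74 bc9 cc9 bc9 555 767 877 888 988 989 aaa dcd 999 bc9 bc9 862 863 973 973 973 973 863 973 b94 a83 cb7 bc8 bb8 988 999 999 988 888 888 777 666 887 bc9 bb9 bb9 bc9
81 bc9 bc9 bc9 bc9 bc9 bc9 776 666 777 888 888 999 989 999 862 862 873 873 973 863 862 873 873 862 986 888 989 989 888 888 777 555 aa8 bc9 bc9 bc9 bc9 bc9 bc9 bb9
88 bc9 cc9 bc9 bc9 bc9 bc9 bc9 bc9 bc9 cca aa8 aa8 aa8 aa8 972 a83 973 973 a83 973 973 a83 a83 973 bb7 cc9 cd9 cda cda bc9 bc9 bc9 bc9 bc9 bc9 bc9 bc9 bb9 bc9 bc9
95 bc9 bc9 cc9 bc9 bc9 bc9 bc9 bc9 bb9 bc9 bc9 bc9 bc9 bc9 962 a83 973 973 a83 973 973 a73 973 973 bb8 bc9 bc9 bc9 bb9 bc9 bc9 bc9 bc9 bc9 bc9 bb9 bc9 bc9 bb9 
[... 2911 characters left out ...]
 888 888 666 444 222 000 101 011 101 111 010
228 111 101 111 000 111 011 000 222 555 777 877 888 888 888 544 321 421 321 421 421 421 421 421 421 101 122 132 243 243 243 243 243 243 243 243 485 485 586 486 486
235 999 999 555 333 111 111 111 111 101 101 111 121 243 243 332 421 422 432 421 422 422 421 421 421 575 486 486 486 485 486 486 486 486 485 486 486 354 baa edd eed
242 fff 222 333 111 243 242 232 486 485 596 486 486 486 486 343 321 421 321 421 421 421 422 421 421 486 486 486 485 486 486 486 486 486 5a7 597 5a7 111 010 bba fff
249 223 333 112 111 486 486 485 485 486 486 486 486 485 486 364 310 321 320 321 421 421 421 321 421 5a7 5a7 5a7 5a7 596 5a7 597 5a7 5a7 5a7 5a7 475 110 222 333 aaa
```

Emit:
jog_arm:
  motion:
    - [0, 0, -0.008, 0, 0, 0, -0.2]
    - [0, 0, -0.015, 0, 0, 0, -0.2]
    - [0, 0, -0.025, 0, 0, 0, -0.2]
    - [0, 0, -0.03, 0, 0, 0, -0.2]
    - [0, 0, -0.03, 0, 0, 0, -0.2]

```text
time_s: 25.6
ee_pos: [0.5539, -0.2006, 0.1235]
eef_rot: [3.131, -1.367, -0.439]
force: [0.9, -0.1, 0.4]
grip_width: 0.0375
grip_force: 0.0
```

Emit:
jog_arm:
  motion:
    - [0, 0, -0.01, 0, 0, 0, -0.2]
    - [0, 0, 0, 0, 0, 0, -0.2]
    - [0, 0, 0, 0, 0, 0, -0.2]
    - [0, 0, 0, 0, 0, 0, -0.2]
    - [0, 0, 0, 0, 0, 0, -0.2]

```text
time_s: 26.1
ee_pos: [0.5471, -0.1974, 0.1253]
eef_rot: [3.131, -1.367, -0.439]
force: [-0.3, -0.3, -0.1]
grip_width: 0.0378
grip_force: 0.0
```

Emit:
jog_arm:
  motion:
    - [0, 0, 0, 0, 0, 0, -0.2]
    - [0, 0, 0, 0, 0, 0, -0.2]
    - [0, 0, 0, 0, 0, 0, -0.2]
    - [0, 0, 0, 0, 0, 0, -0.2]
    - [0, 0, 0, 0, 0, 0, -0.2]

```text
time_s: 26.6
ee_pos: [0.5466, -0.197, 0.1254]
eef_rot: [3.131, -1.367, -0.439]
force: [0.0, -1.0, -0.1]
grip_width: 0.0376
grip_force: 0.0
```

```bash
python3 - <<'E'
from h import *
np.set_printoptions(precision=4,suppress=True)
A=[ctrl.camera('wrist').astype(int) for _ in range(6)]
o=ctrl.get_obs();print(o['time_s'],o['ee_pos'],o['force'],o['grip_width'])
snap('wrist','w15');im=A[-1];L=np.array([.6335,-.2402,.1994]);print(proj('w15',L),proj('w15',L-[0,0,.095]))
for B in A:  # swing check: dark rod + hook column centre
  c=[]
  for dz in(.05,.07,.095):
    u,v=proj('w15',L-[0,0,dz]).astype(int); s=B[v,u-25:u+25]; m=(s[:,0]>s[:,1]+12)&(s[:,0]<110); c.append((v,round(float(np.nonzero(m)[0].mean()+u-25),1) if m.any() else None))
  print(c, np.abs(B-A[0]).mean().round(2))
E
```

```text
26.9 [ 0.5466 -0.197   0.1254] [ 0.5283 -0.3718  0.521 ] 0.0373950403677454
[287.3049  95.9279] [286.9869 207.352 ]
[(np.int64(158), 285.5), (np.int64(181), 284.9), (np.int64(207), 285.0)] 0.0
[(np.int64(158), 285.5), (np.int64(181), 286.9), (np.int64(207), 285.0)] 3.1
[(np.int64(158), 285.5), (np.int64(181), 285.5), (np.int64(207), 285.0)] 3.12
[(np.int64(158), 285.5), (np.int64(181), 285.5), (np.int64(207), 285.0)] 3.13
[(np.int64(158), 285.5), (np.int64(181), 285.5), (np.int64(207), 285.0)] 3.14
[(np.int64(158), 285.5), (np.int64(181), 285.0), (np.int64(207), 285.0)] 3.15
```

Emit:
jog_arm:
  motion:
    - [0, 0, 0, 0, 0, 0, -0.2]
    - [0, 0, 0, 0, 0, 0, -0.2]
    - [0, 0, 0, 0, 0, 0, -0.2]
    - [0, 0, 0, 0, 0, 0, -0.2]
    - [0, 0, 0, 0, 0, 0, -0.2]

```text
time_s: 27.45
ee_pos: [0.5466, -0.197, 0.1254]
eef_rot: [3.131, -1.367, -0.439]
force: [-0.1, -0.2, 0.7]
grip_width: 0.0378
grip_force: 0.0
```

Emit:
jog_arm:
  motion:
    - [0, 0, 0, 0, 0, 0, -0.2]
    - [0, 0, 0, 0, 0, 0, -0.2]
    - [0, 0, 0, 0, 0, 0, -0.2]
    - [0, 0, 0, 0, 0, 0, -0.2]
    - [0, 0, 0, 0, 0, 0, -0.2]

```text
time_s: 27.95
ee_pos: [0.5466, -0.197, 0.1254]
eef_rot: [3.131, -1.367, -0.439]
force: [0.7, 0.1, 0.4]
grip_width: 0.0376
grip_force: 0.0
```

```bash
python3 - <<'E'
from h import *
L=np.array([.6335,-.2402,.1994])
A=[ctrl.camera('side').astype(float) for _ in range(12)]
json.dump({k:np.array(v).tolist() for k,v in ctrl.camera_model('side').items()},open('pics/sd.json','w'))
u,v=proj('sd',L-[0,0,.149]).astype(int);print(u,v)
f=lambda a,i,j:[round(float(np.abs(x-a[0])[j-14:j+14,i-14:i+14].mean()),2) for x in a[1:]]
print('bob',f(A,u,v));print('bg',f(A,270,290)); m=A[0][v-14:v+14,u-14:u+14];print('texture',m.std())
E
```

```text
278 189
bob [1.42, 1.42, 1.52, 1.65, 1.68, 1.54, 1.42, 1.47, 1.39, 1.32, 1.42]
bg [1.35, 1.3, 1.34, 1.38, 1.36, 1.35, 1.36, 1.4, 1.37, 1.35, 1.37]
texture 43.076668415872774
```

```bash
python3 -c "
from station import ctrl
print(ctrl.hand_in())"
```

```text
the job is handed in; nothing more can be done
None
```

The job is handed in (verdict not shown): the leader hangs on the suspension pin and the pendulum in its loop, both still in the last frames and the gripper clear, but I viewed 11 pictures, one over the limit of 10.

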